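# Sort air cylinders by rod position and bar the tray

## Task

Sort the air cylinders lying on the plywood before the lift table is wheeled off: lay those whose piston rod is out flat inside the four-walled tray, and those whose rod is in flat, wholly inside, the tray with the open front, without pushing or pulling any rod and without shoving the tape measure or thread tape about. Only then lay the steel straightedge down flush along the open front edge of that tray, centred so that it bars the whole opening, and leave it there.

Things in the scene. Friction and masses are not known exactly. Their poses are not given: they have to be found in the camera images.
- tray_open: low dark steel tray with three walls, fixed, open along its front (toward the robot). Outside 166 mm (x) by 176 mm (y), walls 6 mm thick, 16 mm high, floor 4 mm thick; inside 160 by 164 mm. Origin: centre of its underside; +x from front to back wall; front edges lie at x = -83 mm. Stands on plywood (12 mm above the work surface) that runs on in front of it; may swap places with tray_closed
- tray_closed: low dark steel tray with four walls, fixed to the board: 172 mm (x) by 176 mm (y) outside, walls 6 mm thick and 16 mm high, floor 4 mm thick; inside 160 by 164 mm. Origin: centre of its underside, which is on plywood 12 mm above the work surface
- straightedge: plain straight steel bar of square tube, 190 mm long (its y) and 24 by 24 mm across, all four long faces alike. Origin: on the axis at mid-length (12 mm above what it lies on). 0.4 kg. Starts flat on the work surface between the two plywood boards; a fixed 46 mm square column rises from the table about 0.2 m behind it
- cyl_1: air cylinder: square body 84 mm long (its x), 30 by 30 mm across, with a 10 mm piston rod and 16 mm nut at the +x end. Origin: on the axis, mid-length of the square body (15 mm above what it lies on). The nut's end is 56 mm from the origin with the rod fully in, 91 mm fully out. 0.2 kg; starts lying on plywood 12 mm above the work surface; may be absent
- cyl_1_rod (a joint): how far the rod of cyl_1 is pulled out (m): 0 fully in, 0.035 fully out; starts either in (below 0.005) or out (above 0.030); friction of about 5 N keeps it where it is
- cyl_2: air cylinder: square body 84 mm long (its x), 30 by 30 mm across, with a 10 mm piston rod and 16 mm nut at the +x end. Origin: on the axis, mid-length of the square body (15 mm above what it lies on). The nut's end is 56 mm from the origin with the rod fully in, 91 mm fully out. 0.2 kg; starts lying on plywood 12 mm above the work surface; may be absent
- cyl_2_rod (a joint): how far the rod of cyl_2 is pulled out (m): 0 fully in, 0.035 fully out; starts either in (below 0.005) or out (above 0.030); friction of about 5 N keeps it where it is
- cyl_3: air cylinder: square body 84 mm long (its x), 30 by 30 mm across, with a 10 mm piston rod and 16 mm nut at the +x end. Origin: on the axis, mid-length of the square body (15 mm above what it lies on). The nut's end is 56 mm from the origin with the rod fully in, 91 mm fully out. 0.2 kg; starts lying on plywood 12 mm above the work surface; may be absent
- cyl_3_rod (a joint): how far the rod of cyl_3 is pulled out (m): 0 fully in, 0.035 fully out; starts either in (below 0.005) or out (above 0.030); friction of about 5 N keeps it where it is
- cyl_4: air cylinder: square body 84 mm long (its x), 30 by 30 mm across, with a 10 mm piston rod and 16 mm nut at the +x end. Origin: on the axis, mid-length of the square body (15 mm above what it lies on). The nut's end is 56 mm from the origin with the rod fully in, 91 mm fully out. 0.2 kg; starts lying on plywood 12 mm above the work surface; may be absent
- cyl_4_rod (a joint): how far the rod of cyl_4 is pulled out (m): 0 fully in, 0.035 fully out; starts either in (below 0.005) or out (above 0.030); friction of about 5 N keeps it where it is
- cyl_5: air cylinder: square body 84 mm long (its x), 30 by 30 mm across, with a 10 mm piston rod and 16 mm nut at the +x end. Origin: on the axis, mid-length of the square body (15 mm above what it lies on). The nut's end is 56 mm from the origin with the rod fully in, 91 mm fully out. 0.2 kg; starts lying on plywood 12 mm above the work surface; may be absent
- cyl_5_rod (a joint): how far the rod of cyl_5 is pulled out (m): 0 fully in, 0.035 fully out; starts either in (below 0.005) or out (above 0.030); friction of about 5 N keeps it where it is
- cyl_6: air cylinder: square body 84 mm long (its x), 30 by 30 mm across, with a 10 mm piston rod and 16 mm nut at the +x end. Origin: on the axis, mid-length of the square body (15 mm above what it lies on). The nut's end is 56 mm from the origin with the rod fully in, 91 mm fully out. 0.2 kg; starts lying on plywood 12 mm above the work surface; may be absent
- cyl_6_rod (a joint): how far the rod of cyl_6 is pulled out (m): 0 fully in, 0.035 fully out; starts either in (below 0.005) or out (above 0.030); friction of about 5 N keeps it where it is
- tape_measure: yellow tape measure, 34 by 79 by 57 mm, a bystander behind the middle of the work; origin at its underside
- thread_tape: white roll of thread tape, 54 mm wide, 15 mm high, a bystander behind the middle of the work; origin at its underside

How it is judged:
By the outcome, as a careful person would: the job done as asked, in the order asked, and still so for the second after the job is handed in, with the robot touching nothing.
Of cyl_1, cyl_2, cyl_3, cyl_4, cyl_5, cyl_6 only 5 to 6 are there at a start; the rules pass over those that are not, and their reading is None.
At some moment in a run one of cyl_1, cyl_2, cyl_3, cyl_4, cyl_5, cyl_6 may be knocked a few centimetres aside while the robot is not near it.
Once in a run the grip may slacken for a moment while it holds something.
It also fails if it takes over 208 s, if anything falls off the work surface, if the arm or the gripper's body presses on something with over 40 N, if the wrist force passes 120 N, or if a joint passes its speed limit or range.

## Robot

A 6-joint arm with a two-finger parallel gripper is mounted at the origin on a cart in front of the work surface, level with it; the furniture and walls round the work are solid. World frame = base frame: x ahead of the robot, y to its left, z up, the work surface at z = 0. Lengths are in m, angles in rad, forces in N, time in s.
With the tool pointing down it reaches from about 0.35 to 0.975 m from the base axis. Payload 17.4 kg.
Tool frame: the origin (TCP) lies on the front face of the gripper's body, between the roots of the fingers; the fingertips stand 73 mm ahead of it and the grasp point (between the pads) lies 54 mm ahead of it (manip.hold_point_z is the distance from the TCP to the grasp point, in m); z points along the fingers, y is the line along which they close (so a half turn about z gives the same grasp; the last joint's range is limited). The gripper opens to 85 mm and grips with 20 to 120 N. Pads are 22 mm wide; open, the fingers measure 114 mm over their backs; the gripper's body (76 mm by 85 mm) begins 54 mm behind the grasp point. The pads swing forward as they close: fully open they stand 13 mm farther back than shut.
Start: joints at [-0.038, 0.116, 1.442, -0, 1.584, -0.038], TCP at [0.675, -0, 0.304] pointing down, gripper open.
Joint ranges: [-2.83, 2.83], [-0.83, 2.19], [0.07, 2.5], [-1.14, 4.28], [0.01, 3], [-2.97, 2.97]. Speed limits (rad/s): [1.89, 1.89, 2.22, 3.14, 3.14, 3.14].

## Interface

Orientations are given as a unit quaternion [x, y, z, w].
In Python, from cell import read_state, optics, ticket, manip gives the robot as it stands.
- The arm moves only by the tool step_arm, never from a script. Its argument "increments" is a list of rows, each an object with "travel": the shift along the tool's x, y, z in mm, a list of three; "turn": the turn, a rotation vector about the tool's x, y, z in degrees, a list of three; "jaw": the opening in per cent of the stroke, from 0 (shut) to 100 (fully open). A call has exactly 10 rows; each row shifts and turns the commanded pose from where the row before left it, along the tool's axes as they then stand; what a row does not reach is not made up. A row lasts 1/8 s, in which the tool goes at most 62.5 mm and 10.7 degrees, less where a joint would pass 70% of its speed; a pose out of reach is approached as far as the arm can. A call with a gripper value outside its range is refused whole. The fingers move at their own pace and stop on an object; "squeeze" is the grip in N (left out, the last holds). Time passes only in rows, so rows that do not move let the fingers close, or fill a call up. It gives the time, the measured TCP pose, the force, the opening and the grip force at its end, in the units of the state.
- read_state(): the state, without advancing time (a new reading comes with each control period).
- optics.grab_frame(name): name is "scene" or "side" or "wrist"; returns a dict with "image" (480x640x3 uint8, red, green, blue), "K" (3x3 intrinsics, pixels), "k1" (the pictures are not rectified: a ray, as slopes to the right and down, at radius r is drawn at 1 + k1 r^2 times it, then the intrinsics apply), "origin" and "rotation" of the camera in the world. Camera axes: x right, y down, z forward; pixel columns grow to the right and rows downward; lengths in m; the calibration is good to about 2 mm. A picture is of the moment at which its call begins. There is no depth.
- ticket.close_job(): hands the job in; it is judged then, once.
The state is a dict: "time_s": time; "qpos": joint angles; "joint_vel": joint speeds; "effort": joint torques, N m; "tcp_pos": TCP position; "tcp_rot": TCP orientation; "force": force on the tool from outside, world axes, zero at the start; "torque": the same for the moment, N m; "gripper_width": finger opening in m; "finger_force": force on a finger pad.
Only numpy, scipy, OpenCV 4.12 (cv2) and the standard library are available. Lean on these libraries where they do the work, as an engineer would, in place of code of your own. Each camera call takes 0.05 s, during which the arm holds its last target. There are 200 camera calls.

## Working session

There is one attempt and no reset: what is moved stays moved. The work goes in short steps, Python scripts to look and compute and a tool call to move; the robot and the scene stay as the last step left them, time stands still between calls to the robot, and variables do not carry over. Pictures are saved under pics/ and viewed, at most 14 in all, crops included, and the job is handed in when it is done.

Besides the shell and the picture viewer there is one more tool, called after ">>>" in YAML: its name, and indented under it one key for each argument. step_arm: Moves the arm, as the interface text tells. Its arguments: {"type":"object","properties":{"increments":{"type":"array"},"squeeze":{"type":"number"}},"required":["increments"]}

```bash
mkdir -p pics; ls
cat > h.py <<'E'
import numpy as np, cv2
from cell import read_state, optics, ticket, manip
def grab(n,save=None):
    f=optics.grab_frame(n); f={k:(np.array(v) if k!='k1' else v) for k,v in f.items()}
    if save: cv2.imwrite('pics/'+save+'.png',f['image'][:,:,::-1])
    return f
def ray(f,uv):
    K=f['K'];x=(uv[0]-K[0,2])/K[0,0];y=(uv[1]-K[1,2])/K[1,1]
    rd=np.hypot(x,y);r=rd
    for _ in range(30): r=rd/(1+f['k1']*r*r)
    s=r/rd if rd>0 else 1
    return f['rotation']@np.array([x*s,y*s,1.])
def onz(f,uv,z):
    d=ray(f,uv);o=f['origin'];return o+d*(z-o[2])/d[2]
def proj(f,p):
    c=f['rotation'].T@(np.array(p)-f['origin']);x,y=c[:2]/c[2];s=1+f['k1']*(x*x+y*y)
    return np.array([f['K'][0,0]*x*s+f['K'][0,2],f['K'][1,1]*y*s+f['K'][1,2]])
E
python3 - <<'E'
from h import *
for n in ['scene','side','wrist']:
    f=grab(n,n+'0'); print(n,f['origin'].round(3),f['rotation'].round(3).tolist(),f['K'][0,0],f['k1'])
print(read_state())
E
```

```text
pics
scene [ 0.157 -0.661  0.935] [0.9, -0.235, 0.092, -0.355] 601.5415193473829 -0.013549556216981284
side [ 0.111 -1.038  0.547] [0.816, -0.158, 0.115, -0.544] 588.1255877529793 -0.06576684093691111
wrist [0.675 0.071 0.372] [0.99, 0.0, -0.0, 0.138] 370.6759870326435 -0.067441424929698
{'time_s': 0.15, 'qpos': array([-3.77963985e-02,  1.16397399e-01,  1.44208907e+00, -5.84040603e-06,
        1.58400441e+00, -3.77889768e-02]), 'joint_vel': array([-0.0021934 , -0.00228566, -0.00220132, -0.0003874 ,  0.00052071,
        0.00012143]), 'effort': array([ 7.81324125e-04, -7.32512355e+01, -6.32847619e+01, -3.31336332e-05,
        5.00968890e-03,  2.64853352e-04]), 'tcp_pos': array([ 6.74928978e-01, -5.08275027e-06,  3.03331291e-01]), 'tcp_rot': array([ 7.07109360e-01,  7.07104060e-01, -3.07487420e-04, -3.27358996e-04]), 'force': array([ 0.14751126,  0.06572204, -0.39307205]), 'torque': array([-0.01415839, -0.04998734,  0.02879725]), 'finger_force': 0.0, 'gripper_width': 0.0856379085714494}
```

```bash
sed -i "s/    if save: cv2/    from scipy.spatial.transform import Rotation as R; f['rotation']=R.from_quat(f['rotation']).as_matrix()\n    if save: cv2/" h.py; sed -n 1,9p h.py
```

```text
import numpy as np, cv2
from cell import read_state, optics, ticket, manip
def grab(n,save=None):
    f=optics.grab_frame(n); f={k:(np.array(v) if k!='k1' else v) for k,v in f.items()}
    from scipy.spatial.transform import Rotation as R; f['rotation']=R.from_quat(f['rotation']).as_matrix()
    if save: cv2.imwrite('pics/'+save+'.png',f['image'][:,:,::-1])
    return f
def ray(f,uv):
    K=f['K'];x=(uv[0]-K[0,2])/K[0,0];y=(uv[1]-K[1,2])/K[1,1]
```

View pics/scene0.png

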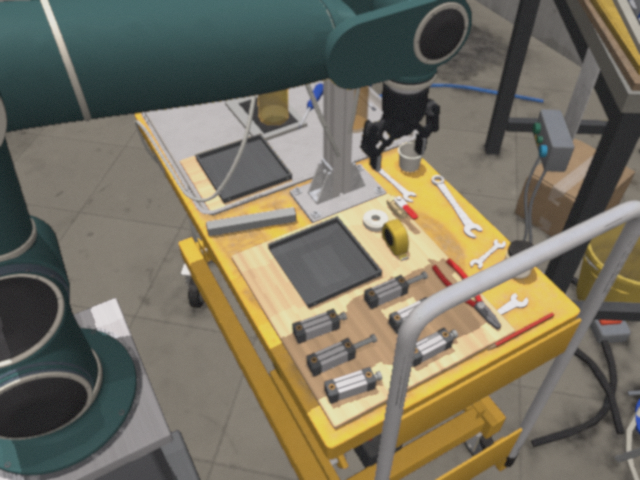

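View pics/wrist0.png

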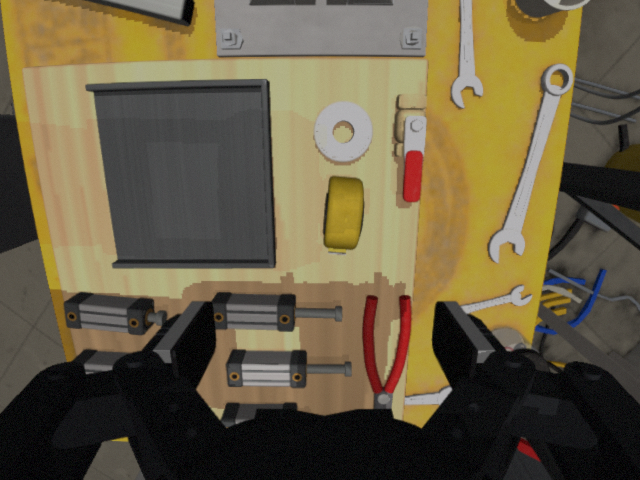

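>>> step_arm:
  increments:
    - {"travel":[-20,0,-20],"turn":[0,0,0],"jaw":100}
    - {"travel":[-20,-10,-20],"turn":[0,0,0],"jaw":100}
    - {"travel":[-20,-10,-20],"turn":[0,0,0],"jaw":100}
    - {"travel":[-20,-10,-20],"turn":[0,0,0],"jaw":100}
    - {"travel":[-20,-10,-20],"turn":[0,0,0],"jaw":100}
    - {"travel":[-20,0,0],"turn":[0,0,0],"jaw":100}
    - {"travel":[-20,0,0],"turn":[0,0,0],"jaw":100}
    - {"travel":[0,0,0],"turn":[0,0,0],"jaw":100}
    - {"travel":[0,0,0],"turn":[0,0,0],"jaw":100}
    - {"travel":[0,0,0],"turn":[0,0,0],"jaw":100}

```text
time_s: 1.4
tcp_pos: [0.6352, -0.1395, 0.4035]
tcp_rot: [0.707, 0.707, -0.0, -0.0]
force: [0.4, 0.7, 0.3]
gripper_width: 0.0855
finger_force: 0.0
```

Run:
```python
from h import *
s=grab('side','side1');f=grab('wrist','wrist1');print(f['origin'],f['rotation'].round(3))
```

```text
[ 0.63561008 -0.0687095   0.47243069] [[ 1.     0.001  0.   ]
 [ 0.001 -0.962 -0.274]
 [ 0.     0.274 -0.962]]
```

View pics/wrist1.png

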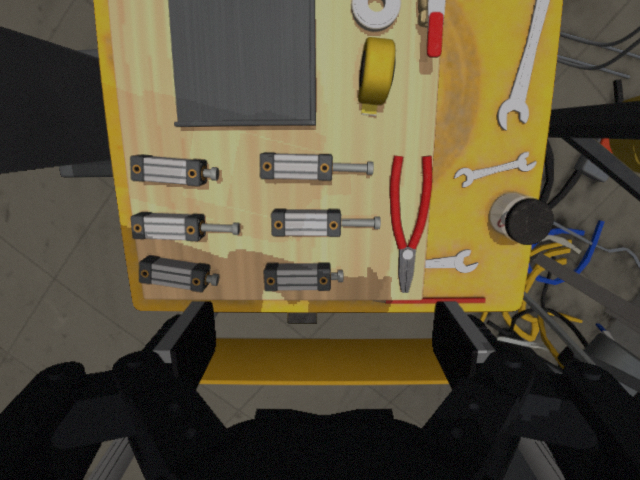

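View pics/side1.png

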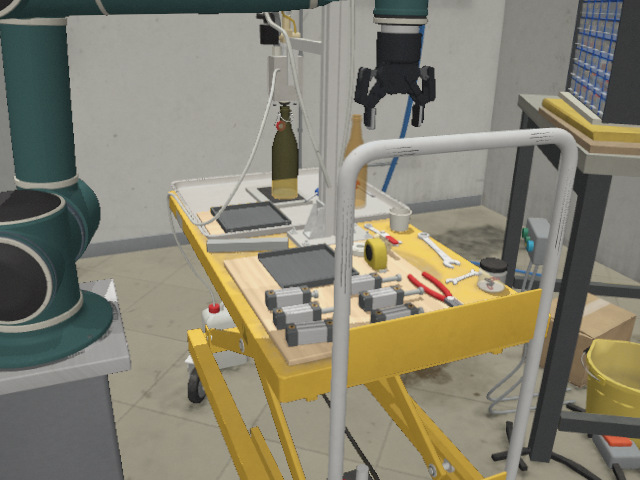

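```bash
cat >> h.py <<'E'
def blobs(f,zt,amin=300):
    hsv=cv2.cvtColor(f['image'],cv2.COLOR_RGB2HSV)
    m=((hsv[:,:,1]<70)).astype(np.uint8)
    m=cv2.morphologyEx(m,cv2.MORPH_CLOSE,np.ones((5,5)))
    n,l,s,c=cv2.connectedComponentsWithStats(m)
    return m,l,s,c
def tri(f,a,g,b):
    d1,d2=ray(f,a),ray(g,b);d1/=np.linalg.norm(d1);d2/=np.linalg.norm(d2)
    t=np.linalg.lstsq(np.c_[d1,-d2],g['origin']-f['origin'],rcond=None)[0]
    p,q=f['origin']+t[0]*d1,g['origin']+t[1]*d2
    return (p+q)/2,np.linalg.norm(p-q)
E
python3 - <<'E'
from h import *
s=grab('scene','scene2');d=grab('side');f=grab('wrist','wrist2')
print('handleL',tri(s,(405,335),d,(350,160)),'handle mid?',tri(s,(640,208),d,(565,133)))
for u in [(207,228),(296,215)]: print('se',onz(s,u,.024))
for n,u in dict(fl=(114,0),tr=(316,125),fr=(177,125)).items(): print(n,onz(f,u,.028))
m,l,st,c=blobs(f,.042)
for i in range(1,len(st)):
    x,y,w,h,a=st[i]
    if a>800 and y>100 and x+w<400 and x>110 and y+h<310:
        cn=cv2.findContours((l==i).astype(np.uint8),0,2)[0][0][:,0,:]
        P=np.array([onz(f,q,.042) for q in cn])[:,:2]
        print(st[i],'ext',P.min(0).round(3),P.max(0).round(3))
cv2.imwrite('pics/m.png',m*255)
E
```

```text
handleL (array([ 0.43237975, -0.37043547,  0.35541123]), np.float64(0.012938845384722305)) handle mid? (array([ 0.8130937 , -0.36182821,  0.36724631]), np.float64(0.0011843339161911727))
se [0.36868562 0.22182134 0.024     ]
se [0.54940677 0.16473136 0.024     ]
fl [0.4040717  0.08198905 0.028     ]
tr [ 0.62689948 -0.05558645  0.028     ]
fr [ 0.46508354 -0.05429167  0.028     ]
[ 130  132   94   74 2422] ext [ 0.409 -0.146] [ 0.518 -0.063]
[ 264  187  117  111 4580] ext [ 0.562 -0.264] [ 0.703 -0.125]
[ 131  203  121   55 2722] ext [ 0.402 -0.211] [ 0.548 -0.144]
[ 139  256   80   36 1968] ext [ 0.402 -0.256] [ 0.504 -0.21 ]
```

```bash
python3 -c "
import cv2
a=cv2.imread('pics/wrist2.png')[140:300,120:390];cv2.imwrite('pics/c2.png',cv2.resize(a,None,fx=2.9,fy=2.9,interpolation=cv2.INTER_CUBIC))"
```

```text
(no output)
```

View pics/c2.png

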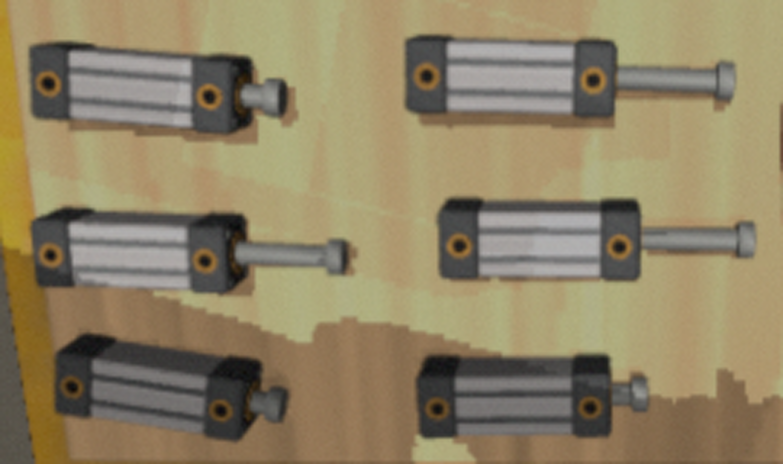

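```bash
cat >> h.py <<'E'
def rings(f,pairs,z=.042):
    # refine each: centroid of orange-ish pixels around guess
    hsv=cv2.cvtColor(f['image'],cv2.COLOR_RGB2HSV).astype(int)
    out=[]
    for pr in pairs:
        q=[]
        for u,v in pr:
            x0,y0=int(round(u)),int(round(v));w=hsv[y0-5:y0+6,x0-5:x0+6]
            m=(w[:,:,0]>5)&(w[:,:,0]<25)&(w[:,:,1]>90)
            ys,xs=np.nonzero(m)
            c=(x0-5+xs.mean(),y0-5+ys.mean()) if 4<len(xs)<60 else (u,v)
            if abs(c[0]-u)>2 or abs(c[1]-v)>2: c=(u,v)
            q.append(onz(f,c,z)[:2])
        a,b=q;d=b-a
        out.append((*(a+b)/2,np.degrees(np.arctan2(d[1],d[0])),np.hypot(*d)))
    return np.array(out)
E
python3 - <<'E'
from h import *
f=grab('wrist')
np.set_printoptions(suppress=True,precision=4)
g=lambda x,y:(120+x/2.9,140+y/2.9)
P=[[g(48,83),g(209,96)],[g(427,75),g(594,79)],[g(50,254),g(205,260)],[g(459,245),g(619,245)],[g(71,385),g(221,409)],[g(437,408),g(590,406)]]
for n,r in zip('ABCDEF',rings(f,P)): print(n,r)
print(read_state()['qpos'])
E
```

```text
A [ 0.4502 -0.1058 -4.9129  0.0656]
B [ 0.6041 -0.1019 -1.4283  0.066 ]
C [ 0.4418 -0.175  -1.9136  0.0658]
D [ 0.6141 -0.17   -0.2306  0.0659]
E [ 0.4424 -0.2375 -8.8435  0.0659]
F [ 0.6022 -0.2412  0.6631  0.0659]
[-0.2559  0.0535  1.3479  0.      1.7402 -0.2562]
```

>>> step_arm:
  increments:
    - {"travel":[0,0,15],"turn":[0,0,-10],"jaw":55}
    - {"travel":[0,0,15],"turn":[0,0,-10],"jaw":55}
    - {"travel":[0,0,15],"turn":[0,0,-10],"jaw":55}
    - {"travel":[0,0,15],"turn":[0,0,-10],"jaw":55}
    - {"travel":[0,0,15],"turn":[0,0,-10],"jaw":55}
    - {"travel":[0,0,15],"turn":[0,0,-10],"jaw":55}
    - {"travel":[0,0,15],"turn":[0,0,-10],"jaw":55}
    - {"travel":[0,0,15],"turn":[0,0,-10],"jaw":55}
    - {"travel":[0,0,15],"turn":[0,0,-10],"jaw":55}
    - {"travel":[0,0,0],"turn":[0,0,0],"jaw":55}

```text
time_s: 2.95
tcp_pos: [0.6347, -0.1399, 0.2678]
tcp_rot: [0.0, 1.0, 0.0, -0.001]
force: [0.2, -0.7, 0.4]
gripper_width: 0.0471
finger_force: 0.0
```

Run:
```python
from h import *
from scipy.spatial.transform import Rotation as R
f=grab('wrist','wrist3'); w=dict(f); w['origin']=np.array([.675,.0705,.3722]); w['rotation']=R.from_quat([.99,0,0,.138]).as_matrix()
for n,u in dict(fl=(88,87),bl=(268,80),br=(274,267),fr=(113,266)).items(): print(n,onz(w,u,.028).round(4))
s=read_state();print(R.from_quat(s['tcp_rot']).as_matrix().round(3),s['tcp_pos'],s['qpos'])
```

```text
fl [0.4636 0.117  0.028 ]
bl [0.6266 0.119  0.028 ]
br [ 0.6261 -0.0532  0.028 ]
fr [ 0.4628 -0.0527  0.028 ]
[[-1.     0.004 -0.001]
 [ 0.004  1.     0.   ]
 [ 0.001  0.    -1.   ]] [ 0.63495613 -0.13992542  0.26889144] [-2.56128982e-01  7.39211282e-02  1.54322520e+00 -1.11601602e-05
  1.52500811e+00 -1.82307817e+00]
```

>>> step_arm:
  increments:
    - {"travel":[46,8.5,0],"turn":[0,0,0],"jaw":55}
    - {"travel":[46,8.5,0],"turn":[0,0,0],"jaw":55}
    - {"travel":[46,8.5,0],"turn":[0,0,0],"jaw":55}
    - {"travel":[46,8.5,0],"turn":[0,0,0],"jaw":55}
    - {"travel":[0,0,40],"turn":[0,0,5],"jaw":55}
    - {"travel":[0,0,40],"turn":[0,0,0],"jaw":55}
    - {"travel":[0,0,40],"turn":[0,0,0],"jaw":55}
    - {"travel":[0,0,25],"turn":[0,0,0],"jaw":55}
    - {"travel":[0,0,0],"turn":[0,0,0],"jaw":55}
    - {"travel":[0,0,0],"turn":[0,0,0],"jaw":55}

```text
time_s: 4.25
tcp_pos: [0.4517, -0.1062, 0.1257]
tcp_rot: [0.044, 0.999, -0.0, 0.001]
force: [0.5, 0.2, -0.3]
gripper_width: 0.0469
finger_force: 0.0
```

Run:
```python
from h import *
f=grab('wrist','wrist4');s=read_state();print(s['tcp_pos'])
cv2.imwrite('pics/c4.png',cv2.cvtColor(f['image'],cv2.COLOR_RGB2BGR))
```

```text
[ 0.45170642 -0.10621374  0.12574484]
```

View pics/c4.png

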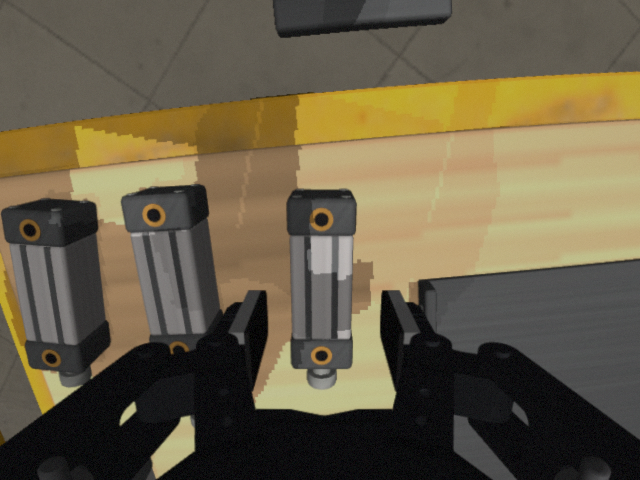

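>>> step_arm:
  increments:
    - {"travel":[0,0,15],"turn":[0,0,0],"jaw":55}
    - {"travel":[0,0,13],"turn":[0,0,0],"jaw":55}
    - {"travel":[0,0,0],"turn":[0,0,0],"jaw":55}
    - {"travel":[0,0,0],"turn":[0,0,0],"jaw":0}
    - {"travel":[0,0,0],"turn":[0,0,0],"jaw":0}
    - {"travel":[0,0,0],"turn":[0,0,0],"jaw":0}
    - {"travel":[0,0,0],"turn":[0,0,0],"jaw":0}
    - {"travel":[0,0,-10],"turn":[0,0,0],"jaw":0}
    - {"travel":[0,0,-25],"turn":[0,0,0],"jaw":0}
    - {"travel":[0,0,-25],"turn":[0,0,-5],"jaw":0}
  squeeze: 80

```text
time_s: 5.55
tcp_pos: [0.4508, -0.106, 0.1569]
tcp_rot: [-0.001, 1.0, 0.0, -0.0]
force: [0.4, -0.5, -2.4]
gripper_width: 0.0286
finger_force: 79.1
```

Run:
```python
from h import *
f=grab('wrist','wrist5');s=read_state();print(s['tcp_pos'],s['gripper_width'],s['finger_force'])
```

```text
[ 0.45181067 -0.10622909  0.1603662 ] 0.028068793453470724 79.10537123680115
```

View pics/wrist5.png

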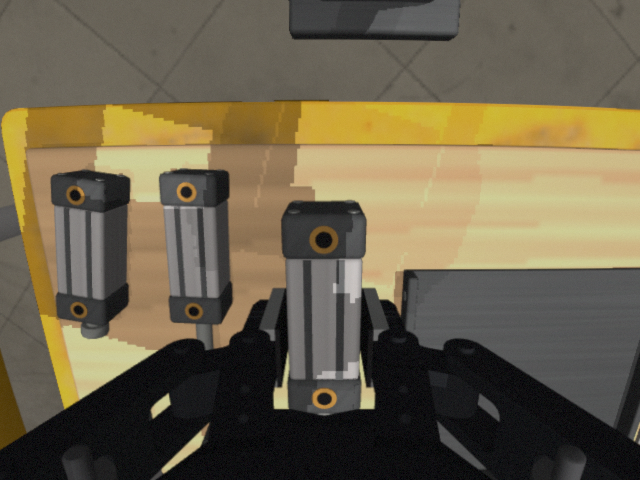

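>>> step_arm:
  increments:
    - {"travel":[-24.5,48.5,0],"turn":[0,0,0],"jaw":0}
    - {"travel":[-24.5,48.5,0],"turn":[0,0,0],"jaw":0}
    - {"travel":[-24.5,48.5,0],"turn":[0,0,0],"jaw":0}
    - {"travel":[-24.5,48.5,0],"turn":[0,0,0],"jaw":0}
    - {"travel":[0,0,0],"turn":[0,0,0],"jaw":0}
    - {"travel":[0,0,20],"turn":[0,0,0],"jaw":0}
    - {"travel":[0,0,20],"turn":[0,0,0],"jaw":0}
    - {"travel":[0,0,0],"turn":[0,0,0],"jaw":0}
    - {"travel":[0,0,0],"turn":[0,0,0],"jaw":0}
    - {"travel":[0,0,0],"turn":[0,0,0],"jaw":0}

```text
time_s: 6.85
tcp_pos: [0.5493, 0.0878, 0.1166]
tcp_rot: [0.0, 1.0, 0.0, 0.001]
force: [-0.8, 0.1, -2.4]
gripper_width: 0.0278
finger_force: 79.6
```

Run:
```python
from h import *
f=grab('wrist','wrist6');s=read_state();print(s['tcp_pos'],s['gripper_width'],s['finger_force'])
for z in [.055,.06,.065,.07]: print(z,rings(f,[[(324,240),(324,398)]],z))
```

```text
[0.54925274 0.08788233 0.11657475] 0.027902469622033244 79.55551028251648
0.055 [[0.55140522 0.08919651 0.01554504 0.06925207]]
0.06 [[0.54866586 0.08918557 0.01554504 0.06659405]]
0.065 [[0.5459265  0.08917463 0.01554504 0.06393603]]
0.07 [[0.54318714 0.08916368 0.01554504 0.06127802]]
```

View pics/wrist6.png

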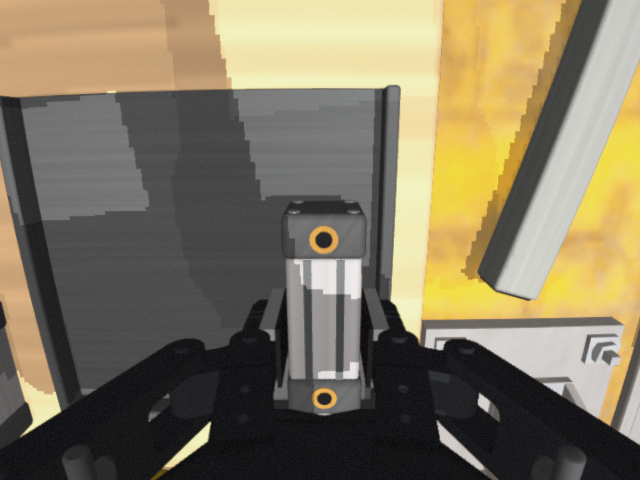

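Run:
```python
from h import *
f=grab('wrist')
for n,u in dict(outL=(400,88),inL=(385,90),inR=(20,97),outR=(0,98)).items(): print(n,onz(f,u,.028).round(4),onz(f,u,.016).round(4))
for u in [(587,0),(479,275),(532,299),(640,50)]: print('se',onz(f,u,.024).round(4))
```

```text
outL [0.4612 0.1197 0.028 ] [0.4598 0.122  0.016 ]
inL [0.4621 0.1137 0.028 ] [0.4607 0.1156 0.016 ]
inR [ 0.4618 -0.0385  0.028 ] [ 0.4604 -0.0482  0.016 ]
outR [ 0.4617 -0.0481  0.028 ] [ 0.4603 -0.0585  0.016 ]
se [0.4241 0.1962 0.024 ]
se [0.5426 0.1623 0.024 ]
se [0.5553 0.1905 0.024 ]
se [0.4418 0.2232 0.024 ]
```

>>> step_arm:
  increments:
    - {"travel":[0,0,10],"turn":[0,0,0],"jaw":0}
    - {"travel":[0,0,5],"turn":[0,0,0],"jaw":0}
    - {"travel":[0,0,0],"turn":[0,0,0],"jaw":0}
    - {"travel":[0,0,0],"turn":[0,0,0],"jaw":48}
    - {"travel":[0,0,0],"turn":[0,0,0],"jaw":48}
    - {"travel":[0,0,0],"turn":[0,0,0],"jaw":48}
    - {"travel":[0,0,-20],"turn":[0,0,0],"jaw":48}
    - {"travel":[0,0,-40],"turn":[0,0,0],"jaw":48}
    - {"travel":[0,0,-40],"turn":[0,0,0],"jaw":48}
    - {"travel":[0,0,0],"turn":[0,0,0],"jaw":48}

```text
time_s: 8.2
tcp_pos: [0.5501, 0.0881, 0.2059]
tcp_rot: [-0.0, 1.0, 0.0, 0.003]
force: [-0.1, 0.8, -0.2]
gripper_width: 0.0412
finger_force: 0.0
```

>>> step_arm:
  increments:
    - {"travel":[15,-45,0],"turn":[0,0,0],"jaw":55}
    - {"travel":[15,-45,0],"turn":[0,0,0],"jaw":55}
    - {"travel":[15,-45,0],"turn":[0,0,0],"jaw":55}
    - {"travel":[15,-45,0],"turn":[0,0,0],"jaw":55}
    - {"travel":[15,-45,0],"turn":[0,0,0],"jaw":55}
    - {"travel":[15,-45,0],"turn":[0,0,0],"jaw":55}
    - {"travel":[17,-55,0],"turn":[0,0,0],"jaw":55}
    - {"travel":[0,0,35],"turn":[0,0,9],"jaw":55}
    - {"travel":[0,0,40],"turn":[0,0,0],"jaw":55}
    - {"travel":[0,0,0],"turn":[0,0,0],"jaw":55}

```text
time_s: 9.45
tcp_pos: [0.4408, -0.2364, 0.1236]
tcp_rot: [0.079, 0.997, 0.001, -0.002]
force: [-0.8, -0.0, 0.2]
gripper_width: 0.0468
finger_force: 0.0
```

```bash
cat >> h.py <<'E'
def findrings(f,z=.042,show=False):
    im=f['image'].astype(int);hsv=cv2.cvtColor(f['image'],cv2.COLOR_RGB2HSV)
    m=((hsv[:,:,0]>8)&(hsv[:,:,0]<22)&(hsv[:,:,1]>110)).astype(np.uint8)
    m=cv2.morphologyEx(m,cv2.MORPH_CLOSE,np.ones((3,3)))
    out=[]
    cs,h=cv2.findContours(m,cv2.RETR_CCOMP,cv2.CHAIN_APPROX_NONE)
    for i,c in enumerate(cs):
        if h[0][i][3]>=0 or h[0][i][2]<0: continue
        (x,y),(w,hh),a=cv2.minAreaRect(c)
        if 5<w<45 and 5<hh<45 and .6<w/hh<1.6:
            M=cv2.moments(cv2.convexHull(c)); u=(M['m10']/M['m00'],M['m01']/M['m00'])
            out.append((*np.round(u,1),*onz(f,u,z)[:2].round(4)))
    return out
def pairs(f,z=.042,tol=.006):
    r=findrings(f,z);res=[]
    for i in range(len(r)):
        for j in range(len(r)):
            a,b=np.array(r[i][2:]),np.array(r[j][2:]);d=b-a
            if i!=j and d[0]>0 and abs(np.hypot(*d)-.066)<tol:
                res.append(((a+b)/2).round(4).tolist()+[round(float(np.degrees(np.arctan2(d[1],d[0]))),1),round(float(np.hypot(*d)),4)])
    return res
E
python3 - <<'E'
from h import *
f=grab('wrist','wrist7');s=read_state();print(s['tcp_pos'],s['time_s']);print(findrings(f));print(pairs(f))
E
```

```text
[ 0.44169267 -0.23679839  0.12584273] 9.5
[(np.float64(316.8), np.float64(365.6), np.float64(0.4738), np.float64(-0.2434)), (np.float64(316.0), np.float64(230.1), np.float64(0.4091), np.float64(-0.2331)), (np.float64(455.4), np.float64(206.0), np.float64(0.408), np.float64(-0.1743))]
[[0.4414, -0.2382, -9.0, 0.0655]]
```

>>> step_arm:
  increments:
    - {"travel":[0,-1,15],"turn":[0,0,0],"jaw":55}
    - {"travel":[0,0,13],"turn":[0,0,0],"jaw":55}
    - {"travel":[0,0,0],"turn":[0,0,0],"jaw":55}
    - {"travel":[0,0,0],"turn":[0,0,0],"jaw":0}
    - {"travel":[0,0,0],"turn":[0,0,0],"jaw":0}
    - {"travel":[0,0,0],"turn":[0,0,0],"jaw":0}
    - {"travel":[0,0,0],"turn":[0,0,0],"jaw":0}
    - {"travel":[0,0,-10],"turn":[0,0,0],"jaw":0}
    - {"travel":[0,0,-30],"turn":[0,0,0],"jaw":0}
    - {"travel":[0,0,-40],"turn":[0,0,-9],"jaw":0}
  squeeze: 80

```text
time_s: 10.75
tcp_pos: [0.4414, -0.2377, 0.1785]
tcp_rot: [-0.001, 1.0, 0.0, -0.001]
force: [0.6, -0.4, -2.9]
gripper_width: 0.0281
finger_force: 79.2
```

Run:
```python
from h import *
s=read_state();print(s['tcp_pos'],s['tcp_rot'],s['gripper_width'],s['finger_force'])
```

```text
[ 0.44141507 -0.2377229   0.17846998] [-1.30446956e-03  9.99998764e-01  4.58352627e-04 -7.49035332e-04] 0.028056562086786842 79.24467444419861
```

>>> step_arm:
  increments:
    - {"travel":[-18,45,0],"turn":[0,0,0],"jaw":0}
    - {"travel":[-18,45,0],"turn":[0,0,0],"jaw":0}
    - {"travel":[-18,45,0],"turn":[0,0,0],"jaw":0}
    - {"travel":[-18,45,0],"turn":[0,0,0],"jaw":0}
    - {"travel":[-18,45,0],"turn":[0,0,0],"jaw":0}
    - {"travel":[-18,45,0],"turn":[0,0,0],"jaw":0}
    - {"travel":[0,0,35],"turn":[0,0,0],"jaw":0}
    - {"travel":[0,0,26],"turn":[0,0,0],"jaw":0}
    - {"travel":[0,0,0],"turn":[0,0,0],"jaw":0}
    - {"travel":[0,0,0],"turn":[0,0,0],"jaw":0}

```text
time_s: 12.0
tcp_pos: [0.5503, 0.0319, 0.1183]
tcp_rot: [0.0, 1.0, 0.0, 0.001]
force: [-0.2, -1.1, -2.1]
gripper_width: 0.0281
finger_force: 84.4
```

```bash
cat >> h.py <<'E'
def held(f,s):
    z=s['tcp_pos'][2]-.0555
    print('tcp',s['tcp_pos'].round(4),'w',round(s['gripper_width'],4),'held',pairs(f,z,.004),'t',s['time_s'])
E
python3 - <<'E'
from h import *
f=grab('wrist','wrist8');s=read_state();held(f,s);print('tray',pairs(f,.046,.003))
E
```

```text
tcp [0.5504 0.0319 0.1185] w 0.0281 held [[0.5492, 0.0332, 0.1, 0.0648]] t 12.05
tray []
```

>>> step_arm:
  increments:
    - {"travel":[0,0,10],"turn":[0,0,0],"jaw":0}
    - {"travel":[0,0,6.5],"turn":[0,0,0],"jaw":0}
    - {"travel":[0,0,0],"turn":[0,0,0],"jaw":0}
    - {"travel":[0,0,0],"turn":[0,0,0],"jaw":46}
    - {"travel":[0,0,0],"turn":[0,0,0],"jaw":46}
    - {"travel":[0,0,0],"turn":[0,0,0],"jaw":46}
    - {"travel":[0,0,-20],"turn":[0,0,0],"jaw":46}
    - {"travel":[0,0,-40],"turn":[0,0,0],"jaw":46}
    - {"travel":[0,0,-40],"turn":[0,0,0],"jaw":46}
    - {"travel":[0,0,0],"turn":[0,0,0],"jaw":46}

```text
time_s: 13.3
tcp_pos: [0.5509, 0.032, 0.2053]
tcp_rot: [-0.0, 1.0, 0.0, 0.003]
force: [-0.1, -0.3, -0.8]
gripper_width: 0.0388
finger_force: 0.0
```

>>> step_arm:
  increments:
    - {"travel":[-8,-45,0],"turn":[0,0,0],"jaw":55}
    - {"travel":[-8,-45,0],"turn":[0,0,0],"jaw":55}
    - {"travel":[-8,-45,0],"turn":[0,0,0],"jaw":55}
    - {"travel":[-8,-45,0],"turn":[0,0,0],"jaw":55}
    - {"travel":[-10,-45,0],"turn":[0,0,0],"jaw":55}
    - {"travel":[-10,-48,0],"turn":[0,0,0],"jaw":55}
    - {"travel":[0,0,35],"turn":[0,0,0],"jaw":55}
    - {"travel":[0,0,40],"turn":[0,0,0],"jaw":55}
    - {"travel":[0,0,0],"turn":[0,0,0],"jaw":55}
    - {"travel":[0,0,0],"turn":[0,0,0],"jaw":55}

```text
time_s: 14.55
tcp_pos: [0.6023, -0.2411, 0.1271]
tcp_rot: [-0.0, 1.0, -0.0, 0.001]
force: [-0.1, 0.4, -0.1]
gripper_width: 0.0469
finger_force: 0.0
```

Run:
```python
from h import *
f=grab('wrist','wrist9');s=read_state();print(s['tcp_pos'],s['time_s']);print(findrings(f));print(pairs(f))
```

```text
[ 0.60252796 -0.24114197  0.1276489 ] 14.6
[(np.float64(319.7), np.float64(356.7), np.float64(0.6343), np.float64(-0.2417)), (np.float64(596.2), np.float64(354.3), np.float64(0.6356), np.float64(-0.1039)), (np.float64(480.9), np.float64(249.4), np.float64(0.5807), np.float64(-0.1707)), (np.float64(629.9), np.float64(226.3), np.float64(0.57), np.float64(-0.1022)), (np.float64(317.5), np.float64(222.6), np.float64(0.5688), np.float64(-0.2425))]
[[0.6028, -0.103, -1.5, 0.0656], [0.5754, -0.1364, -81.1, 0.0693], [0.6016, -0.2421, 0.7, 0.0655]]
```

Good. Descend 30 mm, grasp, lift.

>>> step_arm:
  increments:
    - {"travel":[0,-1,15],"turn":[0,0,-1],"jaw":55}
    - {"travel":[0,0,15],"turn":[0,0,0],"jaw":55}
    - {"travel":[0,0,0],"turn":[0,0,0],"jaw":55}
    - {"travel":[0,0,0],"turn":[0,0,0],"jaw":0}
    - {"travel":[0,0,0],"turn":[0,0,0],"jaw":0}
    - {"travel":[0,0,0],"turn":[0,0,0],"jaw":0}
    - {"travel":[0,0,0],"turn":[0,0,0],"jaw":0}
    - {"travel":[0,0,-10],"turn":[0,0,0],"jaw":0}
    - {"travel":[0,0,-30],"turn":[0,0,0],"jaw":0}
    - {"travel":[0,0,-40],"turn":[0,0,1],"jaw":0}
  squeeze: 80

```text
time_s: 15.85
tcp_pos: [0.6014, -0.2418, 0.1758]
tcp_rot: [0.0, 1.0, 0.0, -0.001]
force: [-0.2, 0.1, -1.7]
gripper_width: 0.0286
finger_force: 79.8
```

>>> step_arm:
  increments:
    - {"travel":[8,36,0],"turn":[0,0,0],"jaw":0}
    - {"travel":[8,36,0],"turn":[0,0,0],"jaw":0}
    - {"travel":[8,36,0],"turn":[0,0,0],"jaw":0}
    - {"travel":[9,36,0],"turn":[0,0,0],"jaw":0}
    - {"travel":[9,37,0],"turn":[0,0,0],"jaw":0}
    - {"travel":[10,37,0],"turn":[0,0,0],"jaw":0}
    - {"travel":[0,0,35],"turn":[0,0,0],"jaw":0}
    - {"travel":[0,0,26],"turn":[0,0,0],"jaw":0}
    - {"travel":[0,0,0],"turn":[0,0,0],"jaw":0}
    - {"travel":[0,0,0],"turn":[0,0,0],"jaw":0}

```text
time_s: 17.1
tcp_pos: [0.5503, -0.0241, 0.1158]
tcp_rot: [0.0, 1.0, -0.0, 0.001]
force: [0.5, 1.0, -1.9]
gripper_width: 0.0287
finger_force: 79.7
```

Run:
```python
from h import *
f=grab('wrist','wrist10');s=read_state();held(f,s);print('tray',pairs(f,.046,.003))
```

```text
tcp [ 0.5504 -0.0241  0.116 ] w 0.0285 held [[0.5507, -0.0229, 0.1, 0.0664]] t 17.15
tray [[0.5722, -0.1318, -81.0, 0.0673], [0.5469, 0.0886, 0.3, 0.0656]]
```

>>> step_arm:
  increments:
    - {"travel":[0,0,10],"turn":[0,0,0],"jaw":0}
    - {"travel":[0,0,4],"turn":[0,0,0],"jaw":0}
    - {"travel":[0,0,0],"turn":[0,0,0],"jaw":0}
    - {"travel":[0,0,0],"turn":[0,0,0],"jaw":46}
    - {"travel":[0,0,0],"turn":[0,0,0],"jaw":46}
    - {"travel":[0,0,0],"turn":[0,0,0],"jaw":46}
    - {"travel":[0,0,-20],"turn":[0,0,0],"jaw":46}
    - {"travel":[0,0,-40],"turn":[0,0,0],"jaw":46}
    - {"travel":[0,0,-40],"turn":[0,0,0],"jaw":46}
    - {"travel":[0,0,0],"turn":[0,0,0],"jaw":46}

```text
time_s: 18.4
tcp_pos: [0.5509, -0.0241, 0.2054]
tcp_rot: [-0.0, 1.0, -0.0, 0.003]
force: [-0.3, -0.7, -0.2]
gripper_width: 0.0392
finger_force: 0.0
```

>>> step_arm:
  increments:
    - {"travel":[-13,-20,0],"turn":[0,0,0],"jaw":55}
    - {"travel":[-13,-20,0],"turn":[0,0,0],"jaw":55}
    - {"travel":[-13,-20,0],"turn":[0,0,0],"jaw":55}
    - {"travel":[-14,-18.5,0],"turn":[0,0,0],"jaw":55}
    - {"travel":[0,0,35],"turn":[0,0,1.5],"jaw":55}
    - {"travel":[0,0,40],"turn":[0,0,0],"jaw":55}
    - {"travel":[0,0,0],"turn":[0,0,0],"jaw":55}
    - {"travel":[0,0,0],"turn":[0,0,0],"jaw":55}
    - {"travel":[0,0,0],"turn":[0,0,0],"jaw":55}
    - {"travel":[0,0,0],"turn":[0,0,0],"jaw":55}

```text
time_s: 19.65
tcp_pos: [0.6033, -0.1026, 0.1267]
tcp_rot: [0.013, 1.0, -0.0, 0.001]
force: [0.4, 0.5, 0.2]
gripper_width: 0.0469
finger_force: 0.0
```

Run:
```python
from h import *
f=grab('wrist','wrist11');s=read_state();print(s['tcp_pos'],s['time_s']);print(pairs(f))
```

```text
[ 0.60315067 -0.10254561  0.12643518] 19.7
[[0.6027, -0.1022, -1.4, 0.0656], [0.5753, -0.1356, -81.0, 0.0692], [0.55, -0.0212, 0.1, 0.0673]]
```

>>> step_arm:
  increments:
    - {"travel":[0,0,15],"turn":[0,0,0],"jaw":55}
    - {"travel":[0,0,14],"turn":[0,0,0],"jaw":55}
    - {"travel":[0,0,0],"turn":[0,0,0],"jaw":55}
    - {"travel":[0,0,0],"turn":[0,0,0],"jaw":0}
    - {"travel":[0,0,0],"turn":[0,0,0],"jaw":0}
    - {"travel":[0,0,0],"turn":[0,0,0],"jaw":0}
    - {"travel":[0,0,0],"turn":[0,0,0],"jaw":0}
    - {"travel":[0,0,-10],"turn":[0,0,0],"jaw":0}
    - {"travel":[0,0,-40],"turn":[0,0,0],"jaw":0}
    - {"travel":[0,0,-40],"turn":[0,0,-1.5],"jaw":0}
  squeeze: 80

```text
time_s: 20.95
tcp_pos: [0.6026, -0.1025, 0.1878]
tcp_rot: [-0.0, 1.0, 0.0, -0.0]
force: [0.4, 0.3, -1.7]
gripper_width: 0.028
finger_force: 79.7
```

>>> step_arm:
  increments:
    - {"travel":[35,0,-10],"turn":[0,0,0],"jaw":0}
    - {"travel":[40,20,-10],"turn":[0,0,0],"jaw":0}
    - {"travel":[40,30,-10],"turn":[0,0,0],"jaw":0}
    - {"travel":[30,35,-10],"turn":[0,0,0],"jaw":0}
    - {"travel":[10,35,-10],"turn":[0,0,0],"jaw":0}
    - {"travel":[0,40,0],"turn":[0,0,0],"jaw":0}
    - {"travel":[0,40,0],"turn":[0,0,0],"jaw":0}
    - {"travel":[0,40,0],"turn":[0,0,0],"jaw":0}
    - {"travel":[0,0,0],"turn":[0,0,0],"jaw":0}
    - {"travel":[0,0,0],"turn":[0,0,0],"jaw":0}

```text
time_s: 22.2
tcp_pos: [0.4477, 0.1373, 0.2366]
tcp_rot: [-0.0, 1.0, -0.0, 0.0]
force: [-1.2, 0.2, -2.2]
gripper_width: 0.0282
finger_force: 79.9
```

Run:
```python
from h import *
f=grab('wrist','wrist12');d=grab('side');e=grab('scene')
s=read_state();held(f,s)
a=np.zeros((480,800,3),np.uint8)
w=cv2.resize(f['image'],(400,300))[:,:,::-1]; 
a[:300,:400]=w; a[:300,400:]=cv2.resize(d['image'][130:310,160:400],(400,300),interpolation=2)[:,:,::-1]
a[300:,400:]=cv2.resize(e['image'][80:260,120:400],(400,180))[:,:,::-1]
cv2.imwrite('pics/c12.png',a)
```

```text
tcp [0.4479 0.1367 0.2366] w 0.0284 held [[0.4575, 0.1146, 45.4, 0.0672], [0.4481, 0.1386, 0.1, 0.066]] t 22.35
```

View pics/c12.png

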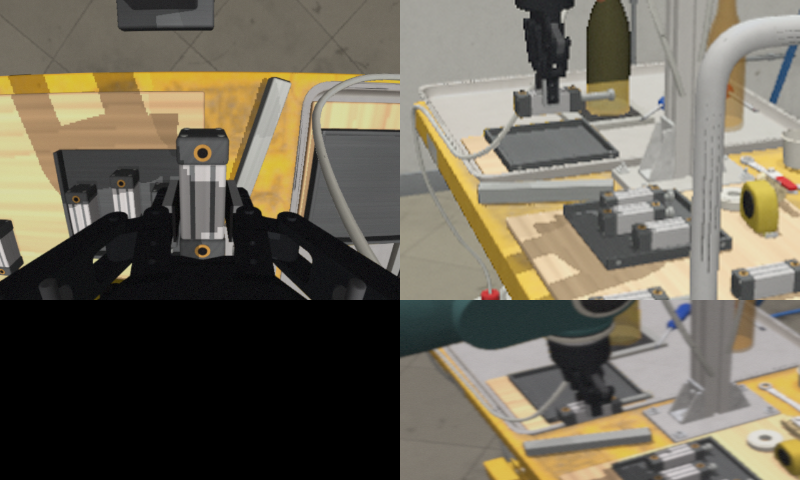

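Run:
```python
import cv2,numpy as np
a=cv2.imread('pics/scene0.png')[75:235,130:330];b=cv2.imread('pics/side1.png')[10:250,160:360]
w=cv2.imread('pics/wrist12.png')[100:480,400:640]
c=np.zeros((600,800,3),np.uint8)
c[:320,:400]=cv2.resize(a,(400,320),interpolation=2); c[:480,400:]=cv2.resize(b,(400,480),interpolation=2); c[320:,:177]=cv2.resize(w,(177,280))
cv2.imwrite('pics/c13.png',c)
```

```text
(no output)
```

View pics/c13.png

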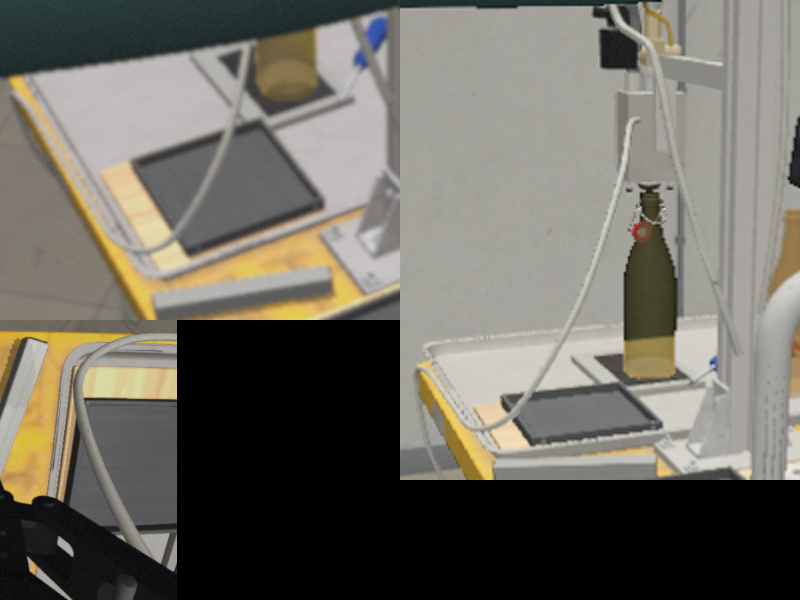

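Run:
```python
from h import *
s=grab('scene');d=grab('side');f=grab('wrist')
from scipy.interpolate import interp1d
def cur(p,n=80):
    p=np.array(p,float);return interp1d(np.linspace(0,1,len(p)),p,axis=0,kind='quadratic')(np.linspace(0,1,n))
S=cur([(172,178),(185,195),(200,200),(222.5,190),(237.5,170),(247.5,140),(252.5,110)],13)
D=cur([(187,202),(205,225),(220,215),(240,185),(260,130),(272.5,82.5)],200)
W=cur([(100,350),(80,390),(90,450),(110,500),(135,545)],200)
W=np.c_[400+W[:,0]*1.356,100+(W[:,1]-320)*1.356]
for u in S:
    r=[tri(s,u,d,v) for v in D];k=min(range(200),key=lambda i:r[i][1])
    r2=[tri(s,u,f,v) for v in W];k2=min(range(200),key=lambda i:r2[i][1])
    print(u.round(),r[k][0].round(3),round(r[k][1],4),'|W',r2[k2][0].round(3),round(r2[k2][1],4))
# tray closed corners from scene crop: near-right, right, left-near
g=lambda x,y:(130+x/2,75+y/2)
for n,u in dict(nearleft=(190,250),right=(322,200),far=(262,123),left=(135,160)).items(): print(n,onz(s,g(*u),.028).round(3))
w=lambda x,y:(400+x*1.356,100+(y-320)*1.356)
for n,u in dict(frontR=(86,399),backR=(72,528)).items(): print(n,onz(f,w(*u),.028).round(3))
```

```text
[172. 178.] [0.346 0.333 0.088] 0.0045 |W [0.353 0.232 0.161] 0.0574
[178. 188.] [0.343 0.289 0.095] 0.0003 |W [0.359 0.259 0.111] 0.0448
[185. 195.] [0.352 0.282 0.077] 0.0003 |W [0.366 0.278 0.072] 0.031
[192. 199.] [0.364 0.287 0.055] 0.0003 |W [0.373 0.288 0.049] 0.0165
[200. 200.] [0.384 0.296 0.036] 0.0004 |W [0.381 0.283 0.048] 0.0001
[211. 197.] [0.404 0.274 0.055] 0.0003 |W [0.4   0.26  0.069] 0.0004
[222. 190.] [0.421 0.239 0.095] 0.0005 |W [0.425 0.254 0.081] 0.0002
[231. 181.] [0.436 0.223 0.124] 0.0003 |W [0.446 0.254 0.096] 0.0001
[238. 170.] [0.451 0.217 0.153] 0.0003 |W [0.462 0.25  0.123] 0.0
[243. 156.] [0.465 0.211 0.188] 0.0007 |W [0.477 0.248 0.157] 0.0003
[247. 140.] [0.479 0.219 0.215] 0.0006 |W [0.492 0.254 0.181] 0.0093
[251. 125.] [0.492 0.223 0.244] 0.0006 |W [0.5   0.261 0.191] 0.0401
[252. 110.] [0.505 0.241 0.262] 0.0004 |W [0.402 0.049 0.425] 0.059
nearleft [0.434 0.278 0.028]
right [0.597 0.281 0.028]
far [0.598 0.444 0.028]
left [0.437 0.453 0.028]
frontR [0.43  0.287 0.028]
backR [0.589 0.295 0.028]
```

Run:
```python
from h import *
s=grab('scene');d=grab('side')
print('bottle',onz(s,(275,122),.02).round(3),onz(d,(285,193),.02).round(3))
b=onz(d,(285,193),.02)
# head at bottle's distance: bottom (325,100)/2..; vertical plane through bottle facing camera
for n,u in dict(bottom=(285,100),top=(285,57),left=(269,100),right=(302,100),hose=(278,70)).items():
    r=ray(d,u);t=np.dot((b-d['origin'])[:2],(b-d['origin'])[:2])/np.dot((b-d['origin'])[:2],r[:2]);print(n,(d['origin']+t*r).round(3))
```

```text
bottle [0.658 0.49  0.02 ] [0.669 0.522 0.02 ]
bottom [0.67  0.521 0.291]
top [0.67  0.521 0.406]
left [0.628 0.536 0.29 ]
right [0.714 0.506 0.291]
hose [0.652 0.528 0.372]
```

>>> step_arm:
  increments:
    - {"travel":[10,0,-30],"turn":[0,0,0],"jaw":0}
    - {"travel":[10,0,-30],"turn":[0,0,0],"jaw":0}
    - {"travel":[10,5,-30],"turn":[0,0,0],"jaw":0}
    - {"travel":[15,10,-30],"turn":[0,0,0],"jaw":0}
    - {"travel":[15,15,-30],"turn":[0,0,0],"jaw":0}
    - {"travel":[0,10,-20],"turn":[0,0,0],"jaw":0}
    - {"travel":[0,0,0],"turn":[0,0,0],"jaw":0}
    - {"travel":[0,0,0],"turn":[0,0,0],"jaw":0}
    - {"travel":[0,0,0],"turn":[0,0,0],"jaw":0}
    - {"travel":[0,0,0],"turn":[0,0,0],"jaw":0}

```text
time_s: 23.85
tcp_pos: [0.3879, 0.1772, 0.4058]
tcp_rot: [0.0, 1.0, -0.0, -0.0]
force: [-0.0, 0.7, -2.1]
gripper_width: 0.028
finger_force: 80.0
```

Run:
```python
from h import *
f=grab('wrist','wrist14');e=grab('scene');s=read_state();held(f,s);print(f['origin'])
a=np.zeros((600,800,3),np.uint8)
a[:480,:480]=f['image'][:,160:,::-1]; a[:600,480:]=cv2.resize(e['image'][0:240,200:328],(320,600),interpolation=2)[:,:,::-1]
cv2.imwrite('pics/c14.png',a)
```

```text
tcp [0.3879 0.1773 0.4061] w 0.0281 held [[0.388, 0.1785, 0.0, 0.0657]] t 23.95
[0.31879357 0.17839092 0.47457626]
```

View pics/c14.png

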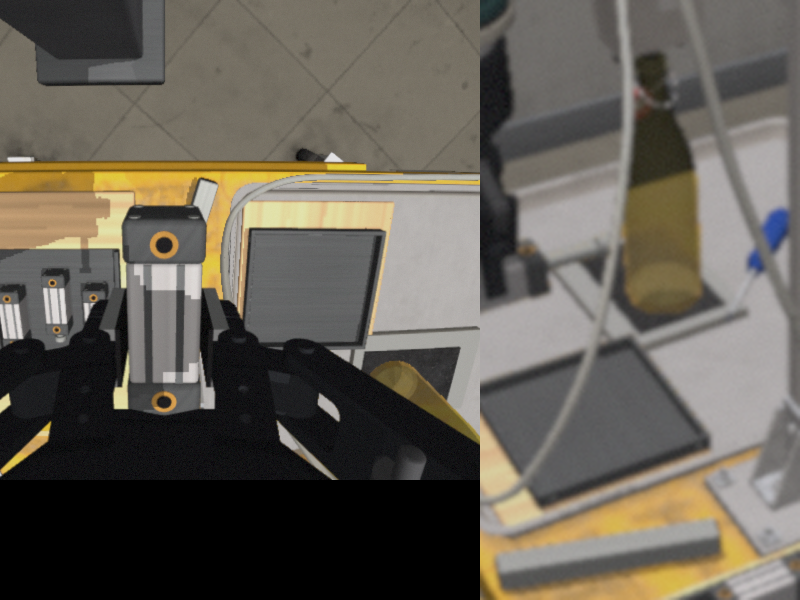

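Run:
```python
from h import *
s=grab('scene');d=grab('side');f=grab('wrist')
from scipy.interpolate import interp1d
def cur(p,n=80):
    p=np.array(p,float);return interp1d(np.linspace(0,1,len(p)),p,axis=0,kind='quadratic')(np.linspace(0,1,n))
S=cur([(200,200),(216,196),(236,164),(250,124),(256.8,84),(259,40),(257,0)],15)
D=cur([(205,225),(220,215),(240,185),(260,130),(272.5,82.5),(278,68)],300)
W=cur([(390,214),(384,250),(390,285),(398,310)],100)
for u in S:
    r=[tri(s,u,d,v) for v in D];k=min(range(300),key=lambda i:r[i][1])
    r2=[tri(s,u,f,v) for v in W];k2=min(range(100),key=lambda i:r2[i][1])
    print(u.round(),r[k][0].round(3),round(r[k][1],4),'|W',r2[k2][0].round(3),round(r2[k2][1],4))
for n,u in dict(fR=(404,230),fL=(543,231),bL=(526,346),bR=(409,346)).items(): print(n,onz(f,u,.028).round(4))
for n,u in dict(a=(447,437),b=(490,465)).items(): print(n,[onz(f,u,z).round(3) for z in (.2,.25,.3,.35)])
```

```text
[200. 200.] [0.384 0.294 0.038] 0.0001 |W [0.387 0.251 0.08 ] 0.0268
[206. 202.] [0.389 0.268 0.051] 0.0002 |W [0.394 0.254 0.065] 0.0174
[213. 198.] [0.402 0.255 0.067] 0.0002 |W [0.402 0.253 0.068] 0.0007
[222. 189.] [0.422 0.249 0.088] 0.0002 |W [0.42  0.244 0.093] 0.0003
[231. 175.] [0.445 0.247 0.12 ] 0.0003 |W [0.443 0.241 0.126] 0.0002
[238. 159.] [0.464 0.241 0.16 ] 0.0 |W [0.466 0.245 0.156] 0.0001
[245. 141.] [0.48  0.236 0.2  ] 0.0004 |W [0.474 0.244 0.188] 0.0219
[250. 124.] [0.494 0.233 0.239] 0.0001 |W [0.473 0.237 0.223] 0.0513
[254. 107.] [0.507 0.239 0.269] 0.0001 |W [0.469 0.229 0.26 ] 0.0767
[256.  90.] [0.52  0.251 0.295] 0.0001 |W [0.462 0.22  0.297] 0.0992
[258.  72.] [0.535 0.271 0.32 ] 0.0002 |W [0.454 0.21  0.337] 0.1204
[259.  52.] [0.55  0.295 0.343] 0.0 |W [0.445 0.199 0.377] 0.1399
[259.  34.] [0.568 0.327 0.361] 0.0003 |W [0.435 0.189 0.415] 0.1564
[258.  16.] [0.587 0.371 0.372] 0.0002 |W [0.426 0.18  0.448] 0.17
[257.   0.] [0.61  0.426 0.377] 0.0 |W [0.395 0.142 0.525] 0.1804
fR [0.4313 0.2792 0.028 ]
fL [0.4322 0.4589 0.028 ]
bL [0.5989 0.4635 0.028 ]
bR [0.5959 0.2966 0.028 ]
a [array([0.588, 0.295, 0.2  ]), array([0.539, 0.274, 0.25 ]), array([0.49 , 0.252, 0.3  ]), array([0.441, 0.231, 0.35 ])]
b [array([0.625, 0.342, 0.2  ]), array([0.57 , 0.312, 0.25 ]), array([0.514, 0.283, 0.3  ]), array([0.458, 0.253, 0.35 ])]
```

>>> step_arm:
  increments:
    - {"travel":[0,41,0],"turn":[0,0,0],"jaw":0}
    - {"travel":[0,41,0],"turn":[0,0,0],"jaw":0}
    - {"travel":[0,41,0],"turn":[0,0,0],"jaw":0}
    - {"travel":[0,41,0],"turn":[0,0,0],"jaw":0}
    - {"travel":[0,41,0],"turn":[0,0,0],"jaw":0}
    - {"travel":[0,42,0],"turn":[0,0,0],"jaw":0}
    - {"travel":[0,0,40],"turn":[0,0,0],"jaw":0}
    - {"travel":[0,0,40],"turn":[0,0,0],"jaw":0}
    - {"travel":[0,0,40],"turn":[0,0,0],"jaw":0}
    - {"travel":[0,0,40],"turn":[0,0,0],"jaw":0}

```text
time_s: 25.35
tcp_pos: [0.3877, 0.4245, 0.245]
tcp_rot: [-0.0, 1.0, -0.0, -0.0]
force: [1.3, 0.4, -2.1]
gripper_width: 0.0283
finger_force: 80.2
```

>>> step_arm:
  increments:
    - {"travel":[-20,0,15],"turn":[0,0,0],"jaw":0}
    - {"travel":[-30,0,20],"turn":[0,0,0],"jaw":0}
    - {"travel":[-30,0,20],"turn":[0,0,0],"jaw":0}
    - {"travel":[-20,0,20],"turn":[0,0,0],"jaw":0}
    - {"travel":[0,0,20],"turn":[0,0,0],"jaw":0}
    - {"travel":[0,0,20],"turn":[0,0,0],"jaw":0}
    - {"travel":[0,0,0],"turn":[0,0,0],"jaw":0}
    - {"travel":[0,0,0],"turn":[0,0,0],"jaw":0}
    - {"travel":[0,0,0],"turn":[0,0,0],"jaw":0}
    - {"travel":[0,0,0],"turn":[0,0,0],"jaw":0}

```text
time_s: 26.6
tcp_pos: [0.4879, 0.4247, 0.1321]
tcp_rot: [-0.0, 1.0, 0.0, 0.0]
force: [0.2, 0.5, -1.8]
gripper_width: 0.0286
finger_force: 80.1
```

Run:
```python
from h import *
f=grab('wrist','wrist15');s=read_state();held(f,s)
```

```text
tcp [0.4879 0.4246 0.132 ] w 0.028 held [[0.4883, 0.4259, 0.0, 0.066]] t 26.65
```

View pics/wrist15.png

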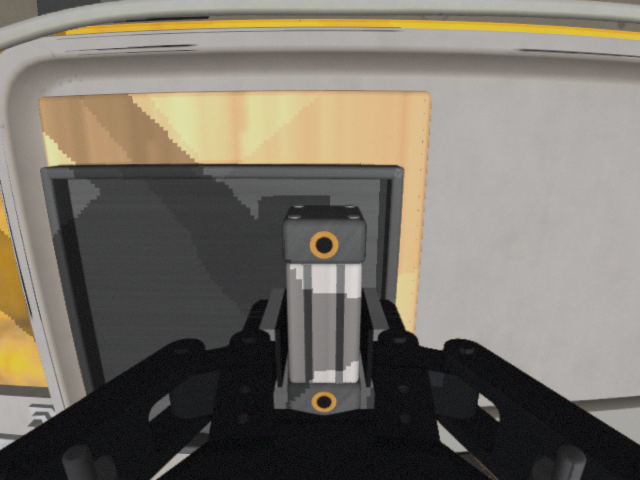

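Run:
```python
from h import *
f=grab('wrist')
for n,u in dict(outL=(403,167),inL=(386,178),outR=(41,168),inR=(56,179)).items(): print(n,onz(f,u,.028).round(4))
```

```text
outL [0.4324 0.4625 0.028 ]
inL [0.4374 0.4549 0.028 ]
outR [0.4315 0.2906 0.028 ]
inR [0.4369 0.2975 0.028 ]
```

>>> step_arm:
  increments:
    - {"travel":[0,3,12],"turn":[0,0,0],"jaw":0}
    - {"travel":[0,0,12],"turn":[0,0,0],"jaw":0}
    - {"travel":[0,0,6],"turn":[0,0,0],"jaw":0}
    - {"travel":[0,0,0],"turn":[0,0,0],"jaw":0}
    - {"travel":[0,0,0],"turn":[0,0,0],"jaw":46}
    - {"travel":[0,0,0],"turn":[0,0,0],"jaw":46}
    - {"travel":[0,0,0],"turn":[0,0,0],"jaw":46}
    - {"travel":[0,0,-20],"turn":[0,0,0],"jaw":46}
    - {"travel":[15,0,-40],"turn":[0,0,0],"jaw":46}
    - {"travel":[30,0,-40],"turn":[0,0,0],"jaw":46}

```text
time_s: 27.95
tcp_pos: [0.4428, 0.4273, 0.2039]
tcp_rot: [0.0, 1.0, 0.0, 0.0]
force: [1.0, -0.2, -0.0]
gripper_width: 0.0394
finger_force: 0.0
```

>>> step_arm:
  increments:
    - {"travel":[30,0,-40],"turn":[0,0,0],"jaw":55}
    - {"travel":[25,0,-40],"turn":[0,0,0],"jaw":55}
    - {"travel":[0,-40,-40],"turn":[0,0,0],"jaw":55}
    - {"travel":[0,-45,-30],"turn":[0,0,0],"jaw":55}
    - {"travel":[0,-45,0],"turn":[0,0,0],"jaw":55}
    - {"travel":[0,-45,0],"turn":[0,0,0],"jaw":55}
    - {"travel":[0,-45,0],"turn":[0,0,0],"jaw":55}
    - {"travel":[0,-45,0],"turn":[0,0,0],"jaw":55}
    - {"travel":[0,-45,0],"turn":[0,0,0],"jaw":55}
    - {"travel":[0,-45,20],"turn":[0,0,0],"jaw":55}

```text
time_s: 29.2
tcp_pos: [0.3874, 0.0712, 0.3339]
tcp_rot: [-0.0, 1.0, 0.0, 0.002]
force: [0.4, -0.8, -0.6]
gripper_width: 0.0472
finger_force: 0.0
```

Run:
```python
from h import *
s=read_state();print(s['tcp_pos'],s['tcp_rot'].round(3),s['time_s'])
```

```text
[0.38740924 0.07116355 0.33390261] [-0.     1.     0.     0.002] 29.2
```

>>> step_arm:
  increments:
    - {"travel":[-38,-40,10],"turn":[0,0,0],"jaw":55}
    - {"travel":[-38,-40,20],"turn":[0,0,0],"jaw":55}
    - {"travel":[-38,-40,20],"turn":[0,0,0],"jaw":55}
    - {"travel":[-38,-40,20],"turn":[0,0,0],"jaw":55}
    - {"travel":[-38,-40,20],"turn":[0,0,0],"jaw":55}
    - {"travel":[-37,-41,20],"turn":[0,0,0],"jaw":55}
    - {"travel":[0,0,40],"turn":[0,0,0],"jaw":55}
    - {"travel":[0,0,40],"turn":[0,0,0],"jaw":55}
    - {"travel":[0,0,15],"turn":[0,0,0],"jaw":55}
    - {"travel":[0,0,0],"turn":[0,0,0],"jaw":55}

```text
time_s: 30.45
tcp_pos: [0.6149, -0.1684, 0.1271]
tcp_rot: [-0.0, 1.0, 0.0, -0.0]
force: [0.7, 0.3, 0.6]
gripper_width: 0.0468
finger_force: 0.0
```

Run:
```python
from h import *
f=grab('wrist','wrist16');s=read_state();print(s['tcp_pos'],s['tcp_rot'].round(3),s['time_s']);print(findrings(f));print(pairs(f))
```

```text
[ 0.6153264  -0.16854293  0.1282238 ] [-0.     1.    -0.     0.001] 30.5
[(np.float64(316.2), np.float64(355.9), np.float64(0.6463), np.float64(-0.1707)), (np.float64(316.2), np.float64(221.3), np.float64(0.5807), np.float64(-0.1703))]
[[0.6135, -0.1705, -0.3, 0.0656]]
```

>>> step_arm:
  increments:
    - {"travel":[1,-2.5,15],"turn":[0,0,0],"jaw":55}
    - {"travel":[0,0,15],"turn":[0,0,0],"jaw":55}
    - {"travel":[0,0,0],"turn":[0,0,0],"jaw":55}
    - {"travel":[0,0,0],"turn":[0,0,0],"jaw":0}
    - {"travel":[0,0,0],"turn":[0,0,0],"jaw":0}
    - {"travel":[0,0,0],"turn":[0,0,0],"jaw":0}
    - {"travel":[0,0,0],"turn":[0,0,0],"jaw":0}
    - {"travel":[0,0,-10],"turn":[0,0,0],"jaw":0}
    - {"travel":[0,0,-40],"turn":[0,0,0],"jaw":0}
    - {"travel":[0,0,-40],"turn":[0,0,0],"jaw":0}
  squeeze: 80

```text
time_s: 31.75
tcp_pos: [0.6136, -0.1709, 0.1876]
tcp_rot: [0.0, 1.0, 0.0, -0.0]
force: [0.9, 0.2, -2.5]
gripper_width: 0.0281
finger_force: 79.7
```

>>> step_arm:
  increments:
    - {"travel":[35,20,-20],"turn":[0,0,0],"jaw":0}
    - {"travel":[35,35,-20],"turn":[0,0,0],"jaw":0}
    - {"travel":[35,35,-30],"turn":[0,0,0],"jaw":0}
    - {"travel":[35,35,-30],"turn":[0,0,0],"jaw":0}
    - {"travel":[35,35,-30],"turn":[0,0,0],"jaw":0}
    - {"travel":[35,30,-30],"turn":[0,0,0],"jaw":0}
    - {"travel":[16,30,-30],"turn":[0,0,0],"jaw":0}
    - {"travel":[0,40,-20],"turn":[0,0,0],"jaw":0}
    - {"travel":[0,40,0],"turn":[0,0,0],"jaw":0}
    - {"travel":[0,40,0],"turn":[0,0,0],"jaw":0}

```text
time_s: 33.0
tcp_pos: [0.3873, 0.1702, 0.3972]
tcp_rot: [-0.0, 1.0, 0.0, 0.001]
force: [0.9, -0.7, -2.4]
gripper_width: 0.028
finger_force: 79.8
```

Run:
```python
from h import *
f=grab('wrist','wrist17');s=read_state();held(f,s)
```

```text
tcp [0.3872 0.1733 0.3965] w 0.028 held [[0.3874, 0.1714, -0.1, 0.0661]] t 33.05
```

>>> step_arm:
  increments:
    - {"travel":[0,40,0],"turn":[0,0,0],"jaw":0}
    - {"travel":[0,40,0],"turn":[0,0,0],"jaw":0}
    - {"travel":[0,40,0],"turn":[0,0,0],"jaw":0}
    - {"travel":[0,40,0],"turn":[0,0,0],"jaw":0}
    - {"travel":[0,41,10],"turn":[0,0,0],"jaw":0}
    - {"travel":[0,0,30],"turn":[0,0,0],"jaw":0}
    - {"travel":[0,0,40],"turn":[0,0,0],"jaw":0}
    - {"travel":[0,0,40],"turn":[0,0,0],"jaw":0}
    - {"travel":[0,0,40],"turn":[0,0,0],"jaw":0}
    - {"travel":[0,0,0],"turn":[0,0,0],"jaw":0}

```text
time_s: 34.3
tcp_pos: [0.3871, 0.3693, 0.2341]
tcp_rot: [-0.0, 1.0, -0.002, -0.002]
force: [-0.2, -0.1, -1.7]
gripper_width: 0.0288
finger_force: 80.1
```

>>> step_arm:
  increments:
    - {"travel":[-20,0,15],"turn":[0,0,0],"jaw":0}
    - {"travel":[-30,0,20],"turn":[0,0,0],"jaw":0}
    - {"travel":[-30,0,20],"turn":[0,0,0],"jaw":0}
    - {"travel":[-20,0,20],"turn":[0,0,0],"jaw":0}
    - {"travel":[0,0,20],"turn":[0,0,0],"jaw":0}
    - {"travel":[0,0,10],"turn":[0,0,0],"jaw":0}
    - {"travel":[0,0,0],"turn":[0,0,0],"jaw":0}
    - {"travel":[0,0,0],"turn":[0,0,0],"jaw":0}
    - {"travel":[0,0,0],"turn":[0,0,0],"jaw":0}
    - {"travel":[0,0,0],"turn":[0,0,0],"jaw":0}

```text
time_s: 35.55
tcp_pos: [0.4878, 0.3701, 0.1319]
tcp_rot: [-0.0, 1.0, 0.0, 0.0]
force: [0.2, -0.2, -2.3]
gripper_width: 0.028
finger_force: 80.2
```

Run:
```python
from h import *
f=grab('wrist','wrist18');s=read_state();held(f,s);print(findrings(f,.046))
```

```text
tcp [0.4879 0.3701 0.1318] w 0.028 held [[0.4878, 0.3714, -0.2, 0.0658]] t 35.6
[(np.float64(323.3), np.float64(400.0), np.float64(0.5456), np.float64(0.3713)), (np.float64(323.9), np.float64(243.4), np.float64(0.4637), np.float64(0.3715)), (np.float64(455.5), np.float64(223.8), np.float64(0.4549), np.float64(0.4284))]
```

>>> step_arm:
  increments:
    - {"travel":[0,2,12],"turn":[0,0,0],"jaw":0}
    - {"travel":[0,0,12],"turn":[0,0,0],"jaw":0}
    - {"travel":[0,0,5.5],"turn":[0,0,0],"jaw":0}
    - {"travel":[0,0,0],"turn":[0,0,0],"jaw":0}
    - {"travel":[0,0,0],"turn":[0,0,0],"jaw":46}
    - {"travel":[0,0,0],"turn":[0,0,0],"jaw":46}
    - {"travel":[0,0,0],"turn":[0,0,0],"jaw":46}
    - {"travel":[0,0,-20],"turn":[0,0,0],"jaw":46}
    - {"travel":[15,0,-40],"turn":[0,0,0],"jaw":46}
    - {"travel":[30,0,-40],"turn":[0,0,0],"jaw":46}

```text
time_s: 36.85
tcp_pos: [0.4428, 0.3719, 0.2044]
tcp_rot: [0.0, 1.0, 0.0, 0.0]
force: [0.1, 1.0, 0.6]
gripper_width: 0.039
finger_force: 0.0
```

>>> step_arm:
  increments:
    - {"travel":[30,0,-40],"turn":[0,0,0],"jaw":55}
    - {"travel":[25,0,-40],"turn":[0,0,0],"jaw":55}
    - {"travel":[0,-40,-40],"turn":[0,0,0],"jaw":55}
    - {"travel":[0,-45,-30],"turn":[0,0,0],"jaw":55}
    - {"travel":[0,-45,0],"turn":[0,0,0],"jaw":55}
    - {"travel":[0,-45,0],"turn":[0,0,0],"jaw":55}
    - {"travel":[0,-45,0],"turn":[0,0,0],"jaw":55}
    - {"travel":[0,-45,0],"turn":[0,0,0],"jaw":55}
    - {"travel":[0,-45,0],"turn":[0,0,0],"jaw":55}
    - {"travel":[0,-45,20],"turn":[0,0,0],"jaw":55}

```text
time_s: 38.1
tcp_pos: [0.3874, 0.0156, 0.3345]
tcp_rot: [-0.0, 1.0, -0.0, 0.002]
force: [0.7, 0.0, -0.2]
gripper_width: 0.0469
finger_force: 0.0
```

Run:
```python
from h import *
s=read_state();print(s['tcp_pos'],s['tcp_rot'].round(3),s['time_s'])
```

```text
[0.3874054  0.01564358 0.33445863] [-0.     1.    -0.     0.002] 38.1
```

>>> step_arm:
  increments:
    - {"travel":[-6,-38,10],"turn":[0,0,0],"jaw":55}
    - {"travel":[-6,-38,20],"turn":[0,0,0],"jaw":55}
    - {"travel":[-6,-38,30],"turn":[0,0,0],"jaw":55}
    - {"travel":[-6,-38,30],"turn":[0,0,0],"jaw":55}
    - {"travel":[-6,-38,30],"turn":[0,0,0],"jaw":55}
    - {"travel":[0,0,30],"turn":[0,0,2],"jaw":55}
    - {"travel":[0,0,30],"turn":[0,0,0],"jaw":55}
    - {"travel":[0,0,25],"turn":[0,0,0],"jaw":55}
    - {"travel":[0,0,0],"turn":[0,0,0],"jaw":55}
    - {"travel":[0,0,0],"turn":[0,0,0],"jaw":55}

```text
time_s: 39.35
tcp_pos: [0.4183, -0.1732, 0.1287]
tcp_rot: [0.017, 1.0, -0.0, 0.001]
force: [-0.4, -0.4, 0.9]
gripper_width: 0.0472
finger_force: 0.0
```

Run:
```python
from h import *
f=grab('wrist','wrist19');s=read_state();print(s['tcp_pos'],s['tcp_rot'].round(3),s['time_s']);print(findrings(f));print(pairs(f))
```

```text
[ 0.4184021  -0.17323257  0.12875754] [ 0.017  1.    -0.     0.001] 39.4
[(np.float64(318.2), np.float64(394.5), np.float64(0.4733), np.float64(-0.1766)), (np.float64(318.2), np.float64(272.1), np.float64(0.4078), np.float64(-0.1741))]
[[0.4406, -0.1754, -2.2, 0.0655]]
```

>>> step_arm:
  increments:
    - {"travel":[2,-2,16],"turn":[0,0,0],"jaw":55}
    - {"travel":[0,0,15],"turn":[0,0,0],"jaw":55}
    - {"travel":[0,0,0],"turn":[0,0,0],"jaw":55}
    - {"travel":[0,0,0],"turn":[0,0,0],"jaw":0}
    - {"travel":[0,0,0],"turn":[0,0,0],"jaw":0}
    - {"travel":[0,0,0],"turn":[0,0,0],"jaw":0}
    - {"travel":[0,0,0],"turn":[0,0,0],"jaw":0}
    - {"travel":[0,0,-10],"turn":[0,0,0],"jaw":0}
    - {"travel":[0,0,-30],"turn":[0,0,0],"jaw":0}
    - {"travel":[0,0,-40],"turn":[0,0,-2],"jaw":0}
  squeeze: 90

```text
time_s: 40.65
tcp_pos: [0.4153, -0.1747, 0.1765]
tcp_rot: [-0.0, 1.0, 0.0, -0.001]
force: [0.7, -0.4, -2.4]
gripper_width: 0.028
finger_force: 89.0
```

>>> step_arm:
  increments:
    - {"travel":[5,25,-30],"turn":[0,0,0],"jaw":0}
    - {"travel":[5,35,-30],"turn":[0,0,0],"jaw":0}
    - {"travel":[10,40,-30],"turn":[0,0,0],"jaw":0}
    - {"travel":[10,40,-30],"turn":[0,0,0],"jaw":0}
    - {"travel":[5,40,-30],"turn":[0,0,0],"jaw":0}
    - {"travel":[5,40,-30],"turn":[0,0,0],"jaw":0}
    - {"travel":[0,40,-30],"turn":[0,0,0],"jaw":0}
    - {"travel":[0,40,-10],"turn":[0,0,0],"jaw":0}
    - {"travel":[0,0,0],"turn":[0,0,0],"jaw":0}
    - {"travel":[0,0,0],"turn":[0,0,0],"jaw":0}

```text
time_s: 41.9
tcp_pos: [0.3756, 0.1249, 0.3958]
tcp_rot: [-0.0, 1.0, -0.0, -0.0]
force: [0.5, 0.0, -1.5]
gripper_width: 0.0279
finger_force: 89.2
```

Run:
```python
from h import *
f=grab('wrist','wrist20');s=read_state();held(f,s)
```

```text
tcp [0.3757 0.1245 0.3957] w 0.0279 held [] t 41.95
```

Run:
```python
from h import *
f=grab('wrist','wrist21');s=read_state();z=s['tcp_pos'][2]-.0555;print(findrings(f,z))
a=proj(f,[.3657,.1257,z]);b=proj(f,[.4317,.1257,z]);print(a,b)
```

```text
[(np.float64(323.9), np.float64(310.1), np.float64(0.3682), np.float64(0.1258))]
[323.51929126 303.88661739] [323.54334957 445.16022956]
```

View pics/wrist21.png

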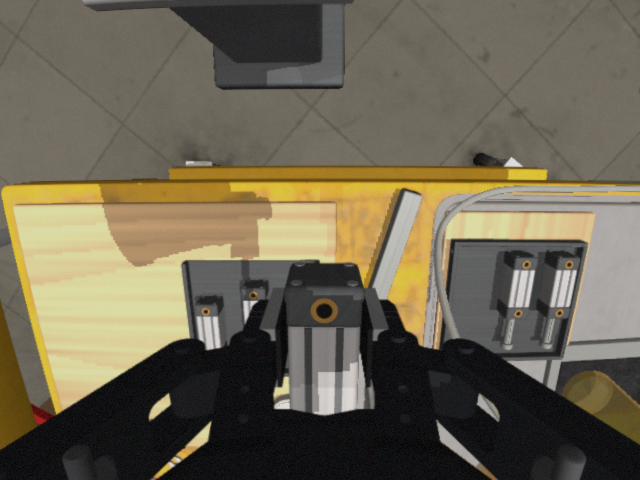

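>>> step_arm:
  increments:
    - {"travel":[15,10,0],"turn":[0,0,0],"jaw":0}
    - {"travel":[0,30,0],"turn":[0,0,0],"jaw":0}
    - {"travel":[0,39,0],"turn":[0,0,0],"jaw":0}
    - {"travel":[0,39,0],"turn":[0,0,0],"jaw":0}
    - {"travel":[0,39,0],"turn":[0,0,0],"jaw":0}
    - {"travel":[0,38,0],"turn":[0,0,0],"jaw":0}
    - {"travel":[0,0,40],"turn":[0,0,0],"jaw":0}
    - {"travel":[0,0,40],"turn":[0,0,0],"jaw":0}
    - {"travel":[0,0,40],"turn":[0,0,0],"jaw":0}
    - {"travel":[0,0,40],"turn":[0,0,0],"jaw":0}

```text
time_s: 43.25
tcp_pos: [0.3601, 0.3197, 0.2348]
tcp_rot: [0.0, 1.0, 0.0, 0.0]
force: [0.6, 0.7, -2.1]
gripper_width: 0.0278
finger_force: 89.5
```

>>> step_arm:
  increments:
    - {"travel":[-20,0,5],"turn":[0,0,0],"jaw":0}
    - {"travel":[-20,0,15],"turn":[0,0,0],"jaw":0}
    - {"travel":[-20,0,20],"turn":[0,0,0],"jaw":0}
    - {"travel":[-20,0,20],"turn":[0,0,0],"jaw":0}
    - {"travel":[-20,0,20],"turn":[0,0,0],"jaw":0}
    - {"travel":[0,0,22],"turn":[0,0,0],"jaw":0}
    - {"travel":[0,0,0],"turn":[0,0,0],"jaw":0}
    - {"travel":[0,0,0],"turn":[0,0,0],"jaw":0}
    - {"travel":[0,0,0],"turn":[0,0,0],"jaw":0}
    - {"travel":[0,0,0],"turn":[0,0,0],"jaw":0}

```text
time_s: 44.5
tcp_pos: [0.4608, 0.3202, 0.1347]
tcp_rot: [-0.0, 1.0, 0.0, 0.0]
force: [0.2, -0.6, -1.4]
gripper_width: 0.0277
finger_force: 89.5
```

Run:
```python
from h import *
f=grab('wrist','wrist22');s=read_state();z=s['tcp_pos'][2]-.0555;held(f,s);print(findrings(f,z),s['force'],s['finger_force'])
```

```text
tcp [0.4608 0.3202 0.1345] w 0.0278 held [] t 44.55
[(np.float64(323.9), np.float64(310.1), np.float64(0.4535), np.float64(0.3216)), (np.float64(551.1), np.float64(278.7), np.float64(0.4415), np.float64(0.4057)), (np.float64(436.0), np.float64(278.7), np.float64(0.4412), np.float64(0.3622))] [-0.3821242   0.00581511 -2.12259778] 89.51204538345337
```

>>> step_arm:
  increments:
    - {"travel":[0,-1,15],"turn":[0,0,0],"jaw":0}
    - {"travel":[0,0,12],"turn":[0,0,0],"jaw":0}
    - {"travel":[0,0,5.5],"turn":[0,0,0],"jaw":0}
    - {"travel":[0,0,0],"turn":[0,0,0],"jaw":0}
    - {"travel":[0,0,0],"turn":[0,0,0],"jaw":46}
    - {"travel":[0,0,0],"turn":[0,0,0],"jaw":46}
    - {"travel":[0,0,0],"turn":[0,0,0],"jaw":46}
    - {"travel":[0,0,-20],"turn":[0,0,0],"jaw":46}
    - {"travel":[10,0,-40],"turn":[0,0,0],"jaw":46}
    - {"travel":[25,0,-40],"turn":[0,0,0],"jaw":46}

```text
time_s: 45.8
tcp_pos: [0.4258, 0.319, 0.2039]
tcp_rot: [0.0, 1.0, 0.0, 0.0]
force: [0.5, -0.2, -0.2]
gripper_width: 0.0396
finger_force: 0.0
```

>>> step_arm:
  increments:
    - {"travel":[25,0,-40],"turn":[0,0,0],"jaw":55}
    - {"travel":[25,0,-40],"turn":[0,0,0],"jaw":55}
    - {"travel":[0,0,-40],"turn":[0,0,0],"jaw":55}
    - {"travel":[0,-40,-30],"turn":[0,0,0],"jaw":55}
    - {"travel":[0,-45,0],"turn":[0,0,0],"jaw":55}
    - {"travel":[0,-45,0],"turn":[0,0,0],"jaw":55}
    - {"travel":[0,-20,0],"turn":[0,0,0],"jaw":55}
    - {"travel":[0,0,0],"turn":[0,0,0],"jaw":55}
    - {"travel":[0,0,0],"turn":[0,0,0],"jaw":55}
    - {"travel":[0,0,0],"turn":[0,0,0],"jaw":55}

```text
time_s: 47.05
tcp_pos: [0.3757, 0.1697, 0.3516]
tcp_rot: [-0.0, 1.0, 0.0, -0.0]
force: [0.2, 0.2, 0.5]
gripper_width: 0.0469
finger_force: 0.0
```

Run:
```python
from h import *
f=grab('wrist','wrist23');s=read_state();print(s['tcp_pos'],s['time_s']);print('trays',pairs(f,.046,.004));
# straightedge: low-sat bright region between boards
hsv=cv2.cvtColor(f['image'],cv2.COLOR_RGB2HSV)
m=((hsv[:,:,1]<50)&(hsv[:,:,2]>110)).astype(np.uint8)
cs,_=cv2.findContours(m,0,2)
for c in cs:
    if cv2.contourArea(c)>600:
        r=cv2.minAreaRect(c);b=cv2.boxPoints(r);print(cv2.contourArea(c),b.round().tolist(),[onz(f,p,.024)[:2].round(3).tolist() for p in b])
```

```text
[0.37570627 0.16968164 0.35145056] 47.1
trays []
1672.5 [[436.0, 429.0], [460.0, 410.0], [516.0, 479.0], [492.0, 498.0]] [[0.681, 0.323], [0.65, 0.351], [0.778, 0.451], [0.815, 0.422]]
1360.0 [[550.0, 364.0], [639.0, 358.0], [640.0, 375.0], [551.0, 381.0]] [[0.582, 0.461], [0.579, 0.586], [0.606, 0.596], [0.608, 0.468]]
4153.0 [[302.0, 358.0], [389.0, 358.0], [389.0, 414.0], [302.0, 414.0]] [[0.569, 0.145], [0.569, 0.252], [0.654, 0.257], [0.654, 0.143]]
871.5 [[533.0, 324.0], [541.0, 280.0], [564.0, 284.0], [555.0, 328.0]] [[0.524, 0.427], [0.466, 0.427], [0.472, 0.457], [0.53, 0.458]]
930.5 [[487.0, 324.0], [493.0, 280.0], [517.0, 283.0], [511.0, 327.0]] [[0.523, 0.369], [0.466, 0.369], [0.47, 0.399], [0.528, 0.4]]
963.5 [[441.0, 324.0], [447.0, 280.0], [471.0, 283.0], [466.0, 327.0]] [[0.522, 0.313], [0.466, 0.314], [0.47, 0.343], [0.526, 0.344]]
2903.5 [[322.0, 344.0], [372.0, 195.0], [391.0, 202.0], [342.0, 350.0]] [[0.548, 0.17], [0.368, 0.223], [0.375, 0.245], [0.557, 0.194]]
15012.0 [[399.0, 191.0], [639.0, 191.0], [639.0, 359.0], [399.0, 359.0]] [[0.363, 0.252], [0.36, 0.528], [0.58, 0.586], [0.57, 0.265]]
1536.5 [[344.0, 130.0], [446.0, 118.0], [451.0, 162.0], [349.0, 174.0]] [[0.3, 0.192], [0.287, 0.297], [0.331, 0.306], [0.345, 0.198]]
2242.0 [[260.0, 148.0], [295.0, 108.0], [359.0, 165.0], [323.0, 205.0]] [[0.319, 0.104], [0.279, 0.142], [0.336, 0.208], [0.379, 0.171]]
7813.0 [[0.0, 184.0], [0.0, 56.0], [96.0, 56.0], [96.0, 184.0]] [[0.352, -0.194], [0.218, -0.167], [0.224, -0.06], [0.354, -0.078]]
10054.5 [[493.0, 95.0], [582.0, 7.0], [672.0, 97.0], [583.0, 185.0]] [[0.263, 0.344], [0.175, 0.429], [0.256, 0.547], [0.354, 0.458]]
4843.0 [[420.0, 12.0], [473.0, -41.0], [551.0, 36.0], [497.0, 90.0]] [[0.188, 0.264], [0.138, 0.314], [0.205, 0.399], [0.258, 0.348]]
```

>>> step_arm:
  increments:
    - {"travel":[-25,-10,0],"turn":[0,0,4],"jaw":50}
    - {"travel":[-30,-10,5],"turn":[0,0,4],"jaw":50}
    - {"travel":[-30,-10,20],"turn":[0,0,4],"jaw":50}
    - {"travel":[-30,-10,30],"turn":[0,0,4],"jaw":50}
    - {"travel":[0,0,30],"turn":[0,0,0],"jaw":50}
    - {"travel":[0,0,30],"turn":[0,0,0],"jaw":50}
    - {"travel":[0,0,30],"turn":[0,0,0],"jaw":50}
    - {"travel":[0,0,0],"turn":[0,0,0],"jaw":50}
    - {"travel":[0,0,0],"turn":[0,0,0],"jaw":50}
    - {"travel":[0,0,0],"turn":[0,0,0],"jaw":50}

```text
time_s: 48.35
tcp_pos: [0.486, 0.1171, 0.2079]
tcp_rot: [0.139, 0.99, 0.0, 0.001]
force: [-0.0, -0.3, 0.2]
gripper_width: 0.0428
finger_force: 0.0
```

```bash
cat > se.py <<'E'
from h import *
f=grab('wrist','wrist24');s=read_state();print(s['tcp_pos'],s['tcp_rot'].round(3),s['time_s'])
def bars(f,z=.024):
    hsv=cv2.cvtColor(f['image'],cv2.COLOR_RGB2HSV)
    m=((hsv[:,:,1]<50)&(hsv[:,:,2]>110)).astype(np.uint8)
    for c in cv2.findContours(m,0,2)[0]:
        if cv2.contourArea(c)>600:
            P=np.array([onz(f,p,z)[:2] for p in c[:,0,:]],np.float32)
            r=cv2.minAreaRect(P*1000);print(cv2.boundingRect(c),np.round(r[0]),np.round(r[1]),round(r[2],1))
bars(f);print(pairs(f,.046,.004))
E
python3 se.py
```

```text
[0.48596816 0.11706713 0.20769872] [0.139 0.99  0.    0.001] 48.4
(280, 300, 56, 69) [558.  86.] [55. 30.] 0.3
(423, 295, 107, 68) [601. 212.] [63. 77.] 0.0
(601, 150, 39, 55) [499. 334.] [28. 40.] 89.3
(415, 20, 53, 278) [463. 208.] [ 23. 187.] 74.3
(499, 0, 141, 441) [563. 304.] [ 99. 378.] 87.9
[[0.5468, 0.0895, 0.3, 0.0658], [0.5053, 0.0084, -69.6, 0.065], [0.486, 0.3194, -0.6, 0.0658]]
```

Run:
```python
from h import *
from scipy.spatial.transform import Rotation as R
s=read_state();r=R.from_quat(s['tcp_rot'])*R.from_rotvec(np.radians([-10,0,0]));M=r.as_matrix()
print(M.round(2))
p=s['tcp_pos'];a=np.array([.506,.155,.15]);b=np.array([.514,.180,.084])
print((M.T@(a-p)*1000).round(1),(M.T@(b-a)*1000).round(1),(M.T@np.array([0,0,100])).round(1), (M.T@np.array([0,-100,100])).round(1))
```

```text
[[-0.96  0.27  0.05]
 [ 0.28  0.95  0.17]
 [-0.    0.17 -0.98]]
[-8.7 31.3 64.2] [-0.7 14.3 69.6] [ -0.2  17.4 -98.5] [ -27.7  -77.2 -115.2]
```

>>> step_arm:
  increments:
    - {"travel":[0,0,0],"turn":[-10,0,0],"jaw":50}
    - {"travel":[-3,10.5,21],"turn":[0,0,0],"jaw":50}
    - {"travel":[-3,10.5,21],"turn":[0,0,0],"jaw":50}
    - {"travel":[-3,10.5,22],"turn":[0,0,0],"jaw":50}
    - {"travel":[0,0,0],"turn":[0,0,0],"jaw":50}
    - {"travel":[0,4,18],"turn":[0,0,0],"jaw":50}
    - {"travel":[0,4,18],"turn":[0,0,0],"jaw":50}
    - {"travel":[0,4,18],"turn":[0,0,0],"jaw":50}
    - {"travel":[0,0,0],"turn":[0,0,0],"jaw":50}
    - {"travel":[0,0,0],"turn":[0,0,0],"jaw":50}

```text
time_s: 49.65
tcp_pos: [0.5118, 0.1753, 0.098]
tcp_rot: [0.139, 0.987, 0.086, 0.012]
force: [1.1, -0.6, 0.3]
gripper_width: 0.0429
finger_force: 0.0
```

Run:
```python
from h import *
f=grab('wrist','wrist25');s=read_state();print(s['tcp_pos'],s['tcp_rot'].round(3),s['force'],s['time_s'])
# where the bar's near top edges cross the grip line vs. finger
d=np.array([.9627,-.2706,0]);n=np.array([.2706,.9627,0]);c=np.array([.463,.208,0.024])
for t in (20,40,57): print(t,proj(f,c+d*t/1000-n*.012),proj(f,c+d*t/1000+n*.012))
```

```text
[0.51194214 0.17528928 0.09828152] [0.139 0.986 0.086 0.012] [-0.07940984 -0.92057811 -0.15608306] 49.7
20 [303.3433071  224.54692954] [362.16777381 221.9081673 ]
40 [304.31113046 272.12706353] [361.01840884 268.33863472]
57 [305.1091985  309.80505208] [360.04837203 305.19134816]
```

View pics/wrist25.png

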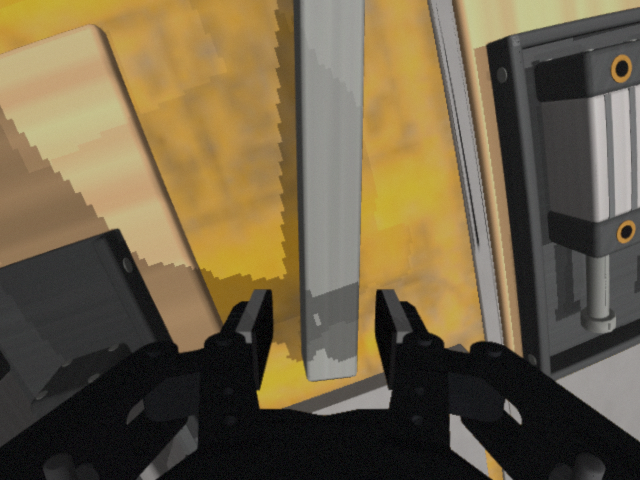

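>>> step_arm:
  increments:
    - {"travel":[0,0,7],"turn":[0,0,0],"jaw":50}
    - {"travel":[0,0,7],"turn":[0,0,0],"jaw":50}
    - {"travel":[0,0,0],"turn":[0,0,0],"jaw":50}
    - {"travel":[0,0,0],"turn":[0,0,0],"jaw":40}
    - {"travel":[0,0,0],"turn":[0,0,0],"jaw":30}
    - {"travel":[0,0,0],"turn":[0,0,0],"jaw":20}
    - {"travel":[0,0,0],"turn":[0,0,0],"jaw":0}
    - {"travel":[0,0,0],"turn":[0,0,0],"jaw":0}
    - {"travel":[0,0,0],"turn":[0,0,0],"jaw":0}
    - {"travel":[0,0.5,-3],"turn":[0,0,0],"jaw":0}
  squeeze: 40

```text
time_s: 50.95
tcp_pos: [0.5122, 0.1775, 0.0868]
tcp_rot: [0.139, 0.987, 0.086, 0.012]
force: [-0.4, 0.8, -2.4]
gripper_width: 0.0233
finger_force: 38.1
```

```bash
python3 se.py
python3 - <<'E'
from h import *
s=read_state();print(s['tcp_pos'],s['gripper_width'],s['finger_force'],s['force'],s['torque'])
E
```

```text
[0.51227439 0.17752283 0.08719287] [0.139 0.987 0.086 0.012] 51.0
(562, 363, 78, 82) [627. 336.] [87. 38.] 39.7
(298, 359, 54, 43) [543. 182.] [23. 20.] 72.8
(613, 265, 14, 65) [560. 329.] [ 8. 36.] 89.2
(610, 88, 30, 142) [494. 334.] [16. 60.] 88.2
(441, 0, 74, 369) [495. 264.] [159.   9.] 0.1
(296, 0, 70, 305) [458. 207.] [ 23. 107.] 73.2
[]
[0.51227439 0.17752283 0.08719287] 0.023304515227210724 38.130779432540294 [-0.83667117  0.04979741 -2.72717151] [-0.20890835 -0.02543257  0.02804745]
```

>>> step_arm:
  increments:
    - {"travel":[0,0,0],"turn":[0,0,0],"jaw":0}
    - {"travel":[0,0,0],"turn":[0,0,0],"jaw":0}
    - {"travel":[0,2,-12],"turn":[0,0,0],"jaw":0}
    - {"travel":[-4,-11.5,-17],"turn":[0,0,0],"jaw":0}
    - {"travel":[-4,-11.5,-17],"turn":[0,0,0],"jaw":0}
    - {"travel":[-4,-11.5,-17],"turn":[0,0,0],"jaw":0}
    - {"travel":[-4,-11.5,-17],"turn":[0,0,0],"jaw":0}
    - {"travel":[0,0,0],"turn":[10,0,0],"jaw":0}
    - {"travel":[0,0,0],"turn":[0,0,0],"jaw":0}
    - {"travel":[0,0,0],"turn":[0,0,0],"jaw":0}
  squeeze: 110

```text
time_s: 52.25
tcp_pos: [0.5118, 0.1183, 0.1579]
tcp_rot: [0.139, 0.99, 0.002, -0.0]
force: [0.2, 0.2, -3.3]
gripper_width: 0.0209
finger_force: 106.4
```

Run:
```python
from h import *
from scipy.spatial.transform import Rotation as R
s=read_state();print(s['tcp_pos'],s['gripper_width'],s['finger_force'],s['force'],s['torque'],R.from_quat(s['tcp_rot']).as_matrix().round(3))
f=grab('wrist')
hsv=cv2.cvtColor(f['image'],cv2.COLOR_RGB2HSV);m=((hsv[:,:,1]<50)&(hsv[:,:,2]>110)).astype(np.uint8)
for c in cv2.findContours(m,0,2)[0]:
    if cv2.contourArea(c)>600: print(cv2.boundingRect(c),np.round(cv2.boxPoints(cv2.minAreaRect(c))).tolist())
print(findrings(f,.046))
```

```text
[0.51178988 0.11833466 0.15794982] 0.020931148573956383 106.39765657950193 [ 0.21996814  0.194192   -3.31061038] [-0.06478244 -0.17143019  0.00855216] [[-0.961  0.275  0.   ]
 [ 0.275  0.961  0.004]
 [ 0.001  0.004 -1.   ]]
(167, 294, 33, 46) [[166.0, 298.0], [180.0, 292.0], [199.0, 336.0], [185.0, 342.0]]
(402, 292, 160, 107) [[402.0, 332.0], [551.0, 292.0], [579.0, 393.0], [429.0, 433.0]]
(534, 0, 106, 445) [[533.0, 0.0], [604.0, -8.0], [653.0, 442.0], [583.0, 450.0]]
(295, 0, 69, 301) [[295.0, 0.0], [363.0, 0.0], [363.0, 300.0], [295.0, 300.0]]
[(np.float64(86.7), np.float64(344.6), np.float64(0.5164), np.float64(-0.0216)), (np.float64(268.8), np.float64(292.6), np.float64(0.5139), np.float64(0.0895)), (np.float64(167.0), np.float64(283.0), np.float64(0.494), np.float64(0.039))]
```

>>> step_arm:
  increments:
    - {"travel":[5.4,-38.5,0],"turn":[0,0,0],"jaw":0}
    - {"travel":[5.4,-38.5,0],"turn":[0,0,0],"jaw":0}
    - {"travel":[5.4,-38.5,0],"turn":[0,0,0],"jaw":0}
    - {"travel":[5.4,-38.5,0],"turn":[0,0,0],"jaw":0}
    - {"travel":[0,0,0],"turn":[0,0,8],"jaw":0}
    - {"travel":[0,0,0],"turn":[0,0,8],"jaw":0}
    - {"travel":[0,0,0],"turn":[0,0,8],"jaw":0}
    - {"travel":[0,0,0],"turn":[0,0,8],"jaw":0}
    - {"travel":[0,0,0],"turn":[0,0,8],"jaw":0}
    - {"travel":[0,0,0],"turn":[0,0,8],"jaw":0}

```text
time_s: 53.55
tcp_pos: [0.4485, -0.024, 0.1579]
tcp_rot: [0.532, 0.847, 0.001, -0.0]
force: [0.4, -0.8, -4.3]
gripper_width: 0.0207
finger_force: 106.8
```

>>> step_arm:
  increments:
    - {"travel":[0,0,0],"turn":[0,0,8],"jaw":0}
    - {"travel":[0,0,0],"turn":[0,0,8],"jaw":0}
    - {"travel":[0,0,0],"turn":[0,0,8],"jaw":0}
    - {"travel":[0,0,0],"turn":[0,0,2],"jaw":0}
    - {"travel":[0,0,0],"turn":[0,0,0],"jaw":0}
    - {"travel":[0,0,0],"turn":[0,0,0],"jaw":0}
    - {"travel":[0,0,0],"turn":[0,0,0],"jaw":0}
    - {"travel":[0,0,0],"turn":[0,0,0],"jaw":0}
    - {"travel":[0,0,0],"turn":[0,0,0],"jaw":0}
    - {"travel":[0,0,0],"turn":[0,0,0],"jaw":0}

```text
time_s: 54.8
tcp_pos: [0.4488, -0.0239, 0.1581]
tcp_rot: [0.707, 0.707, 0.0, -0.0]
force: [1.0, 0.0, -3.6]
gripper_width: 0.021
finger_force: 106.8
```

Run:
```python
from h import *
from scipy.spatial.transform import Rotation as R
s=read_state();print(s['tcp_pos'],s['gripper_width'],s['finger_force'],s['force'],R.from_quat(s['tcp_rot']).as_matrix().round(3).tolist(),s['time_s'])
f=grab('wrist','wrist26')
hsv=cv2.cvtColor(f['image'],cv2.COLOR_RGB2HSV);m=((hsv[:,:,1]<50)&(hsv[:,:,2]>110)).astype(np.uint8)
z=s['tcp_pos'][2]-.056
for c in cv2.findContours(m,0,2)[0]:
    if cv2.contourArea(c)>600:
        P=np.array([onz(f,p,z)[:2] for p in c[:,0,:]],np.float32)
        print(cv2.boundingRect(c),P.min(0).round(4),P.max(0).round(4),[np.round(x,1) for x in cv2.minAreaRect(P*1000)])
print(findrings(f,.046));print(pairs(f,.046,.004))
g=grab('scene','scene26');print('scene rings',findrings(g,.046))
```

```text
[ 0.44877186 -0.02387381  0.15814768] 0.021041277165573084 106.81739930994809 [ 0.98314441  0.01447301 -3.64444548] [[-0.0, 1.0, 0.0], [1.0, 0.0, 0.0], [0.0, 0.0, -1.0]] 54.8
(14, 347, 100, 86) [ 0.3118 -0.077 ] [ 0.3636 -0.0322] [array([337.6, -59.6]), array([54. , 23.1]), np.float64(48.7)]
(0, 302, 63, 119) [ 0.3063 -0.0708] [ 0.3453 -0.0131] [array([317.3, -42. ]), array([53.8, 28.6]), np.float64(49.5)]
(462, 247, 97, 50) [ 0.5001 -0.0095] [0.5349 0.0095] [array([517.5,  -0. ]), array([19. , 34.8]), np.float64(90.0)]
(69, 247, 130, 132) [ 0.3482 -0.046 ] [0.4014 0.0094] [array([379.3, -22.7]), array([54. , 37.5]), np.float64(48.6)]
(8, 241, 126, 101) [ 0.3264 -0.0295] [0.3813 0.0117] [array([354.3,  -1.4]), array([54.2, 26.7]), np.float64(47.9)]
(141, 235, 51, 48) [ 0.3843 -0.0039] [0.4012 0.0139] [array([392.7,   5. ]), array([17.7, 16.9]), np.float64(90.0)]
(430, 126, 106, 59) [0.4849 0.0318] [0.5195 0.0506] [array([502.2,  41.2]), array([18.7, 34.6]), np.float64(89.8)]
(479, 13, 109, 67) [0.4985 0.0663] [0.5332 0.085 ] [array([515.8,  75.7]), array([34.7, 18.7]), np.float64(0.2
[... 405 characters left out ...]
loat64(-0.0224)), (np.float64(570.4), np.float64(273.5), np.float64(0.5821), np.float64(-0.0222)), (np.float64(548.4), np.float64(158.0), np.float64(0.5596), np.float64(0.0382)), (np.float64(416.9), np.float64(155.3), np.float64(0.494), np.float64(0.0385)), (np.float64(602.0), np.float64(49.1), np.float64(0.5797), np.float64(0.0893)), (np.float64(466.7), np.float64(43.0), np.float64(0.514), np.float64(0.089))]
[[0.5492, -0.0223, 0.2, 0.0657], [0.5708, 0.008, -69.6, 0.0645], [0.5052, 0.008, -69.8, 0.0649], [0.5268, 0.0383, -0.3, 0.0656], [0.5368, 0.0636, -48.1, 0.0683], [0.5469, 0.0892, 0.3, 0.0657]]
scene rings [(np.float64(603.5), np.float64(245.4), np.float64(1.0361), np.float64(-0.2314))]
```

>>> step_arm:
  increments:
    - {"travel":[0,0,15],"turn":[0,0,0],"jaw":0}
    - {"travel":[0,0,15],"turn":[0,0,0],"jaw":0}
    - {"travel":[0,0,15],"turn":[0,0,0],"jaw":0}
    - {"travel":[0,0,9],"turn":[0,0,0],"jaw":0}
    - {"travel":[0,0,0],"turn":[0,0,0],"jaw":0}
    - {"travel":[0,0,2],"turn":[0,0,0],"jaw":0}
    - {"travel":[0,0,2],"turn":[0,0,0],"jaw":0}
    - {"travel":[0,0,0],"turn":[0,0,0],"jaw":0}
    - {"travel":[0,0,0],"turn":[0,0,0],"jaw":0}
    - {"travel":[0,0,0],"turn":[0,0,0],"jaw":0}

```text
time_s: 56.15
tcp_pos: [0.4485, -0.0239, 0.1003]
tcp_rot: [0.707, 0.707, -0.0, -0.0]
force: [-7.7, -0.9, -2.2]
gripper_width: 0.0207
finger_force: 106.9
```

```bash
cat > chk.py <<'E'
from h import *
import sys
s=read_state();print(s['tcp_pos'].round(4),round(s['gripper_width'],4),s['force'].round(1),s['torque'].round(2),s['time_s'])
f=grab('wrist',sys.argv[1])
g=cv2.cvtColor(f['image'],cv2.COLOR_RGB2GRAY);hsv=cv2.cvtColor(f['image'],cv2.COLOR_RGB2HSV)
for r in (30,80,130,180,230,270):
    print(r,'|'.join(f'{c}:{g[r,c]},{hsv[r,c,1]}' for c in range(280,420,7)))
E
python3 chk.py wrist27
```

```text
[ 0.4485 -0.0239  0.1003] 0.0207 [-7.7 -0.9 -2.2] [0.1  1.23 0.51] 56.15
30 280:204,77|287:70,11|294:171,12|301:173,10|308:171,6|315:172,7|322:170,7|329:163,8|336:167,9|343:168,9|350:165,8|357:153,10|364:102,3|371:102,5|378:104,2|385:101,8|392:105,7|399:106,5|406:105,2|413:103,2
80 280:205,76|287:70,4|294:165,8|301:173,9|308:171,9|315:172,9|322:169,9|329:161,6|336:168,8|343:165,9|350:168,9|357:142,9|364:102,2|371:103,5|378:101,5|385:100,5|392:99,5|399:103,2|406:104,2|413:100,3
130 280:196,88|287:93,45|294:150,7|301:161,5|308:162,8|315:159,8|322:156,8|329:152,7|336:156,8|343:154,8|350:157,10|357:120,9|364:93,3|371:90,8|378:96,5|385:99,5|392:98,5|399:105,2|406:100,5|413:88,6
180 280:195,90|287:173,79|294:141,13|301:160,10|308:159,11|315:162,9|322:156,7|329:150,10|336:157,8|343:156,8|350:153,7|357:95,8|364:91,3|371:94,5|378:89,6|385:91,8|392:96,3|399:101,0|406:91,3|413:46,0
230 280:187,97|287:190,92|294:120,11|301:159,8|308:159,8|315:159,8|322:154,7|329:151,7|336:158,10|343:153,7|350:154,8|357:87,17|364:90,6|371:95,5|378:97,8|385:99,5|392:98,3|399:103,7|406:97,8|413:101,3
270 280:188,96|287:188,98|294:91,11|301:161,8|308:157,8|315:157,10|322:153,8|329:156,11|336:159,8|343:154,8|350:157,6|357:88,3|364:90,6|371:93,3|378:90,6|385:89,0|392:91,6|399:91,6|406:87,6|413:95,5
```

>>> step_arm:
  increments:
    - {"travel":[0,-0.5,1],"turn":[0,0,0],"jaw":0}
    - {"travel":[0,0,1],"turn":[0,0,0],"jaw":0}
    - {"travel":[0,0,1],"turn":[0,0,0],"jaw":0}
    - {"travel":[0,0,0],"turn":[0,0,0],"jaw":0}
    - {"travel":[0,0,0],"turn":[0,0,0],"jaw":0}
    - {"travel":[0,0,0],"turn":[0,0,0],"jaw":0}
    - {"travel":[0,0,0],"turn":[0,0,0],"jaw":0}
    - {"travel":[0,0,0],"turn":[0,0,0],"jaw":0}
    - {"travel":[0,0,0],"turn":[0,0,0],"jaw":0}
    - {"travel":[0,0,0],"turn":[0,0,0],"jaw":0}

```text
time_s: 57.45
tcp_pos: [0.4485, -0.0238, 0.0993]
tcp_rot: [0.707, 0.707, 0.0, 0.0]
force: [-20.0, 2.4, 23.8]
gripper_width: 0.0207
finger_force: 110.5
```

```bash
python3 chk.py wrist28 | head -1
```

```text
[ 0.4485 -0.0238  0.0993] 0.0207 [-20.    2.4  23.8] [0.41 3.33 0.54] 57.45
```

>>> step_arm:
  increments:
    - {"travel":[0,-0.5,-1.5],"turn":[0,0,0],"jaw":0}
    - {"travel":[0,0,0],"turn":[0,0,0],"jaw":0}
    - {"travel":[0,0,0],"turn":[0,0,0],"jaw":28}
    - {"travel":[0,0,0],"turn":[0,0,0],"jaw":34}
    - {"travel":[0,0,0],"turn":[0,0,0],"jaw":42}
    - {"travel":[0,0,0],"turn":[0,0,0],"jaw":42}
    - {"travel":[0,0,-10],"turn":[0,0,0],"jaw":42}
    - {"travel":[0,0,-30],"turn":[0,0,0],"jaw":42}
    - {"travel":[0,0,-40],"turn":[0,0,0],"jaw":42}
    - {"travel":[0,0,-40],"turn":[0,0,0],"jaw":42}

```text
time_s: 58.75
tcp_pos: [0.4476, -0.0239, 0.2207]
tcp_rot: [0.707, 0.707, 0.0, 0.0]
force: [0.7, -0.5, 0.8]
gripper_width: 0.0358
finger_force: 0.0
```

>>> step_arm:
  increments:
    - {"travel":[-20,0,-30],"turn":[0,0,0],"jaw":42}
    - {"travel":[-30,0,-30],"turn":[0,0,0],"jaw":42}
    - {"travel":[-30,0,-20],"turn":[0,0,0],"jaw":42}
    - {"travel":[-20,0,0],"turn":[0,0,0],"jaw":42}
    - {"travel":[0,0,0],"turn":[0,0,0],"jaw":42}
    - {"travel":[0,0,0],"turn":[0,0,0],"jaw":42}
    - {"travel":[0,0,0],"turn":[0,0,0],"jaw":42}
    - {"travel":[0,0,0],"turn":[0,0,0],"jaw":42}
    - {"travel":[0,0,0],"turn":[0,0,0],"jaw":42}
    - {"travel":[0,0,0],"turn":[0,0,0],"jaw":42}

```text
time_s: 60.0
tcp_pos: [0.4478, -0.1238, 0.2986]
tcp_rot: [0.707, 0.707, -0.0, -0.0]
force: [-0.7, -0.2, -0.3]
gripper_width: 0.0359
finger_force: 0.0
```

Run:
```python
from h import *
s=read_state();print(s['tcp_pos'],s['force'],s['time_s'])
f=grab('wrist','wrist29')
hsv=cv2.cvtColor(f['image'],cv2.COLOR_RGB2HSV);g=hsv[:,:,2]
m=((hsv[:,:,1]<50)&(g>130)).astype(np.uint8)
for c in cv2.findContours(m,0,2)[0]:
    if cv2.contourArea(c)>600:
        P=np.array([onz(f,p,.036)[:2] for p in c[:,0,:]],np.float32)
        r=cv2.minAreaRect(P*1000);
        if max(r[1])>150: print(cv2.boundingRect(c),[np.round(x,1) for x in r],P.min(0),P.max(0))
print(pairs(f,.046,.004))
for z,p in [(.028,(.4618,.1205)),(.028,(.4618,-.0555)),(.036,(.4618,.03))]: print(proj(f,[*p,z]))
```

```text
[ 0.44775901 -0.1237607   0.29861862] [-0.69843311 -0.22062955 -0.29202639] 60.0
(0, 0, 40, 202) [array([161.4, -20. ]), array([ 39.4, 174.9]), np.float64(0.1)] [ 0.14180924 -0.10744814] [0.18117413 0.06743655]
[[0.5496, -0.0226, 0.1, 0.0659], [0.5712, 0.0077, -69.6, 0.0645], [0.5054, 0.0079, -69.8, 0.065], [0.5271, 0.0382, -0.4, 0.0658]]
[340.55011523 -83.19039204]
[338.76286004 139.77987974]
[340.12575737  33.03749927]
```

>>> step_arm:
  increments:
    - {"travel":[30,0,-15],"turn":[0,0,0],"jaw":42}
    - {"travel":[40,0,-20],"turn":[0,0,0],"jaw":42}
    - {"travel":[40,0,-25],"turn":[0,0,0],"jaw":42}
    - {"travel":[30,0,-30],"turn":[0,0,0],"jaw":42}
    - {"travel":[10,0,0],"turn":[0,0,0],"jaw":42}
    - {"travel":[0,0,0],"turn":[0,0,0],"jaw":42}
    - {"travel":[0,0,0],"turn":[0,0,0],"jaw":42}
    - {"travel":[0,0,0],"turn":[0,0,0],"jaw":42}
    - {"travel":[0,0,0],"turn":[0,0,0],"jaw":42}
    - {"travel":[0,0,0],"turn":[0,0,0],"jaw":42}

```text
time_s: 61.3
tcp_pos: [0.4478, 0.0259, 0.3886]
tcp_rot: [0.707, 0.707, -0.0, -0.0]
force: [-0.3, 0.6, -0.1]
gripper_width: 0.0357
finger_force: 0.0
```

```bash
cat > fin.py <<'E'
from h import *
s=read_state();print(s['tcp_pos'],s['force'],s['time_s'])
f=grab('wrist','wrist30')
hsv=cv2.cvtColor(f['image'],cv2.COLOR_RGB2HSV);g=hsv[:,:,2].astype(int);S=hsv[:,:,1]
c=proj(f,[.45,.03,.036]);print('bar centre px',c)
m=((S<50)&(g>125)).astype(np.uint8);n,l=cv2.connectedComponents(m)
i=l[int(c[1]),int(c[0])];cc=max(cv2.findContours((l==i).astype(np.uint8),0,2)[0],key=len)
P=np.array([onz(f,p,.036)[:2] for p in cc[:,0,:]],np.float32)
print('label',i,cv2.boundingRect(cc),[np.round(x,1) for x in cv2.minAreaRect(P*1000)],P.min(0),P.max(0))
for y in (.125,.11,.1,.03,-.04,-.05,-.06):
    r=int(round(proj(f,[.45,y,.036])[1])); a=int(proj(f,[.43,y,.036])[0]);b=int(proj(f,[.475,y,.036])[0])
    print(y,r,a,' '.join(f'{g[r,k]}/{S[r,k]}' for k in range(a,b)),'edge px z.036,.028',proj(f,[.4618,y,.036])[0].round(1),proj(f,[.4618,y,.028])[0].round(1))
print(pairs(f,.046,.003))
E
python3 fin.py
```

```text
[0.4477539  0.02588215 0.38855746] [-0.26687244  0.59210379 -0.09067074] 61.3
bar centre px [325.02514773 196.97855421]
label 11 (310, 107, 24, 165) [array([446.1,  34. ]), array([ 23.9, 188.4]), np.float64(1.1)] [ 0.43341428 -0.06000698] [0.4596606  0.12805562]
0.125 110 306 217/81 215/78 210/77 170/62 162/17 197/8 199/6 199/9 196/7 199/9 198/6 198/9 201/6 201/8 196/8 196/8 195/9 197/8 200/9 200/8 199/9 203/9 200/9 199/6 167/12 153/53 207/68 216/72 215/70 216/74 215/76 216/76 216/77 217/78 216/77 216/78 215/77 216/79 217/79 214/80 216/81 216/81 edge px z.036,.028 336.0 335.8
0.11 124 306 215/93 215/90 212/89 183/84 158/29 171/7 180/10 180/7 177/7 178/9 179/10 182/8 194/8 200/8 197/8 193/7 191/7 194/8 198/6 199/9 200/8 197/9 197/9 195/9 172/7 141/34 201/67 170/74 116/20 103/0 102/5 103/5 101/3 102/3 104/5 100/3 101/0 100/5 105/2 103/2 102/5 101/3 edge px z.036,.028 335.9 335.7
0.1 134 306 214/93 216/93 215/89 209/84 164/44 162/8 178/10 178/6 176/6 176/6 178/7 181/7 194/9 199/8 198/9 194/11 190/8 192/8 194/8 198/8 195/8 196/8 197/9 197/8 177/10 149/39 201/69 170/75 114/22 105/2 107/2 
[... 566 characters left out ...]
99/5 100/5 100/5 100/5 98/3 97/3 98/3 101/5 101/5 99/8 edge px z.036,.028 334.8 334.7
-0.05 263 308 217/79 215/82 217/81 215/87 210/92 166/57 169/14 176/7 182/10 180/9 179/7 184/11 186/7 183/10 180/7 181/6 180/7 183/8 181/10 180/10 180/10 184/10 182/6 177/10 146/12 131/47 102/20 97/3 100/3 98/5 101/5 97/8 99/5 100/5 97/3 100/8 100/5 edge px z.036,.028 334.8 334.6
-0.06 271 308 216/79 212/82 178/95 165/104 163/102 151/100 144/89 116/70 98/47 93/44 90/48 97/47 117/33 123/33 122/33 126/34 127/32 124/33 120/32 125/31 128/36 137/41 142/47 165/59 192/74 213/80 215/81 216/86 216/84 218/81 215/77 216/77 218/73 217/68 217/68 216/72 214/71 edge px z.036,.028 334.7 334.5
[[0.5474, 0.0896, 0.4, 0.0657]]
```

>>> step_arm:
  increments:
    - {"travel":[10,-24,10],"turn":[0,0,0],"jaw":0}
    - {"travel":[9,-24,30],"turn":[0,0,0],"jaw":0}
    - {"travel":[0,0,45],"turn":[0,0,0],"jaw":0}
    - {"travel":[0,0,45],"turn":[0,0,0],"jaw":0}
    - {"travel":[0,0,45],"turn":[0,0,0],"jaw":0}
    - {"travel":[0,0,45],"turn":[0,0,0],"jaw":0}
    - {"travel":[0,0,40],"turn":[0,0,0],"jaw":0}
    - {"travel":[0,0,20],"turn":[0,0,0],"jaw":0}
    - {"travel":[0,0,13],"turn":[0,0,0],"jaw":0}
    - {"travel":[0,0,0],"turn":[0,0,0],"jaw":0}
  squeeze: 20

```text
time_s: 62.6
tcp_pos: [0.3996, 0.0451, 0.0954]
tcp_rot: [0.707, 0.707, -0.0, -0.0]
force: [-0.1, -0.2, 0.6]
gripper_width: 0.0002
finger_force: 0.0
```

>>> step_arm:
  increments:
    - {"travel":[0,2,0],"turn":[0,0,0],"jaw":0}
    - {"travel":[0,2,0],"turn":[0,0,0],"jaw":0}
    - {"travel":[0,2,0],"turn":[0,0,0],"jaw":0}
    - {"travel":[0,2,0],"turn":[0,0,0],"jaw":0}
    - {"travel":[0,2,0],"turn":[0,0,0],"jaw":0}
    - {"travel":[0,2,0],"turn":[0,0,0],"jaw":0}
    - {"travel":[0,0,0],"turn":[0,0,0],"jaw":0}
    - {"travel":[0,0,0],"turn":[0,0,0],"jaw":0}
    - {"travel":[0,0,0],"turn":[0,0,0],"jaw":0}
    - {"travel":[0,0,0],"turn":[0,0,0],"jaw":0}

```text
time_s: 63.85
tcp_pos: [0.4117, 0.0451, 0.0957]
tcp_rot: [0.707, 0.707, -0.0, 0.0]
force: [-0.5, -0.1, 0.7]
gripper_width: 0.0
finger_force: 0.0
```

Run:
```python
from h import *
s=read_state();print(s['tcp_pos'],s['force'].round(1),s['torque'].round(2),s['gripper_width'])
f=grab('wrist','w31')
hsv=cv2.cvtColor(f['image'],cv2.COLOR_RGB2HSV);g=hsv[:,:,2].astype(int);S=hsv[:,:,1]
for y in (.125,.1,.08):
    u=proj(f,[.446,y,.036]).round().astype(int);print(y,u)
    if 0<=u[1]<480:
        row=[(k,g[u[1],k],S[u[1],k]) for k in range(max(0,u[0]-60),min(640,u[0]+60),4)];print(' '.join(f'{a}:{b}/{c}' for a,b,c in row))
```

```text
[0.41172136 0.04510755 0.09565541] [-0.5 -0.1  0.7] [ 0.01  0.03 -0.04] 9.480482117325042e-06
0.125 [425 109]
365:220/78 369:220/77 373:219/86 377:67/34 381:52/10 385:115/7 389:187/10 393:201/9 397:200/9 401:195/7 405:195/12 409:195/9 413:198/10 417:196/8 421:189/7 425:185/7 429:186/8 433:188/8 437:185/7 441:184/10 445:182/7 449:180/7 453:157/28 457:219/79 461:220/77 465:217/78 469:219/80 473:218/82 477:220/80 481:221/78
0.1 [421 185]
361:219/79 365:221/77 369:219/87 373:216/83 377:58/9 381:59/13 385:151/8 389:198/8 393:193/7 397:191/5 401:190/8 405:191/9 409:189/8 413:192/12 417:181/8 421:181/8 425:180/9 429:183/6 433:182/7 437:182/11 441:181/8 445:179/10 449:96/8 453:101/3 457:102/3 461:98/5 465:102/5 469:103/2 473:101/3 477:102/5
0.08 [417 240]
357:220/90 361:220/88 365:220/87 369:218/87 373:150/75 377:58/13 381:88/9 385:174/7 389:196/9 393:190/7 397:187/10 401:191/8 405:188/8 409:187/8 413:179/7 417:178/9 421:181/10 425:180/9 429:177/10 433:178/7 437:181/10 441:179/6 445:105/5 449:101/8 453:99/5 457:97/5 461:99/3 465:100/5 469:98/5 473:97/3
```

>>> step_arm:
  increments:
    - {"travel":[0,1,0],"turn":[0,0,0],"jaw":0}
    - {"travel":[0,1,0],"turn":[0,0,0],"jaw":0}
    - {"travel":[0,1,0],"turn":[0,0,0],"jaw":0}
    - {"travel":[0,1,0],"turn":[0,0,0],"jaw":0}
    - {"travel":[0,1,0],"turn":[0,0,0],"jaw":0}
    - {"travel":[0,1,0],"turn":[0,0,0],"jaw":0}
    - {"travel":[0,1,0],"turn":[0,0,0],"jaw":0}
    - {"travel":[0,0,0],"turn":[0,0,0],"jaw":0}
    - {"travel":[0,0,0],"turn":[0,0,0],"jaw":0}
    - {"travel":[0,0,0],"turn":[0,0,0],"jaw":0}

```text
time_s: 65.15
tcp_pos: [0.4187, 0.0451, 0.0957]
tcp_rot: [0.707, 0.707, 0.0, 0.0]
force: [-0.1, -0.5, -0.0]
gripper_width: -0.0003
finger_force: 0.0
```

>>> step_arm:
  increments:
    - {"travel":[0,1,0],"turn":[0,0,0],"jaw":0}
    - {"travel":[0,1,0],"turn":[0,0,0],"jaw":0}
    - {"travel":[0,0,0],"turn":[0,0,0],"jaw":0}
    - {"travel":[0,0,0],"turn":[0,0,0],"jaw":0}
    - {"travel":[0,0,0],"turn":[0,0,0],"jaw":0}
    - {"travel":[0,0,0],"turn":[0,0,0],"jaw":0}
    - {"travel":[0,0,0],"turn":[0,0,0],"jaw":0}
    - {"travel":[0,0,0],"turn":[0,0,0],"jaw":0}
    - {"travel":[0,0,0],"turn":[0,0,0],"jaw":0}
    - {"travel":[0,0,0],"turn":[0,0,0],"jaw":0}

```text
time_s: 66.4
tcp_pos: [0.4207, 0.0451, 0.0956]
tcp_rot: [0.707, 0.707, -0.0, -0.0]
force: [-1.1, -0.1, -0.1]
gripper_width: -0.0001
finger_force: 0.9
```

>>> step_arm:
  increments:
    - {"travel":[0,1,0],"turn":[0,0,0],"jaw":0}
    - {"travel":[0,1,0],"turn":[0,0,0],"jaw":0}
    - {"travel":[0,0,0],"turn":[0,0,0],"jaw":0}
    - {"travel":[0,0,0],"turn":[0,0,0],"jaw":0}
    - {"travel":[0,0,0],"turn":[0,0,0],"jaw":0}
    - {"travel":[0,0,0],"turn":[0,0,0],"jaw":0}
    - {"travel":[0,0,0],"turn":[0,0,0],"jaw":0}
    - {"travel":[0,0,0],"turn":[0,0,0],"jaw":0}
    - {"travel":[0,0,0],"turn":[0,0,0],"jaw":0}
    - {"travel":[0,0,0],"turn":[0,0,0],"jaw":0}

```text
time_s: 67.65
tcp_pos: [0.4222, 0.0451, 0.0955]
tcp_rot: [0.707, 0.707, -0.001, -0.001]
force: [-12.3, 0.1, 6.1]
gripper_width: -0.0
finger_force: 5.8
```

>>> step_arm:
  increments:
    - {"travel":[0,1,0],"turn":[0,0,0],"jaw":0}
    - {"travel":[0,0,0],"turn":[0,0,0],"jaw":0}
    - {"travel":[0,0,0],"turn":[0,0,0],"jaw":0}
    - {"travel":[0,0,0],"turn":[0,0,0],"jaw":0}
    - {"travel":[0,0,0],"turn":[0,0,0],"jaw":0}
    - {"travel":[0,0,0],"turn":[0,0,0],"jaw":0}
    - {"travel":[0,0,0],"turn":[0,0,0],"jaw":0}
    - {"travel":[0,0,0],"turn":[0,0,0],"jaw":0}
    - {"travel":[0,0,0],"turn":[0,0,0],"jaw":0}
    - {"travel":[0,0,0],"turn":[0,0,0],"jaw":0}

```text
time_s: 68.9
tcp_pos: [0.4226, 0.0452, 0.0954]
tcp_rot: [0.707, 0.707, -0.002, -0.001]
force: [-19.8, -0.4, 12.2]
gripper_width: -0.0003
finger_force: 10.2
```

>>> step_arm:
  increments:
    - {"travel":[0,-5,0],"turn":[0,0,0],"jaw":0}
    - {"travel":[0,-15,0],"turn":[0,0,0],"jaw":0}
    - {"travel":[0,0,-30],"turn":[0,0,0],"jaw":0}
    - {"travel":[0,0,-50],"turn":[0,0,0],"jaw":0}
    - {"travel":[0,0,-50],"turn":[0,0,0],"jaw":0}
    - {"travel":[-5,20,-50],"turn":[0,0,0],"jaw":0}
    - {"travel":[-5,20,-50],"turn":[0,0,0],"jaw":0}
    - {"travel":[-10,10,-50],"turn":[0,0,0],"jaw":0}
    - {"travel":[0,0,-15],"turn":[0,0,0],"jaw":0}
    - {"travel":[0,0,0],"turn":[0,0,0],"jaw":0}

```text
time_s: 70.15
tcp_pos: [0.4538, 0.0251, 0.3908]
tcp_rot: [0.707, 0.707, 0.0, 0.0]
force: [-0.5, 0.2, -0.4]
gripper_width: 0.0002
finger_force: 0.0
```

```bash
python3 fin.py
```

```text
[0.45383785 0.0251496  0.39082781] [-0.46119461  0.195459   -0.42826395] 70.15
bar centre px [319.38039594 196.03784657]
label 15 (307, 106, 21, 165) [array([447.5,  34.1]), array([ 22.5, 188.9]), np.float64(0.1)] [ 0.43615276 -0.06028556] [0.4589919  0.12853628]
0.125 109 300 217/80 219/78 216/78 217/78 217/73 214/76 170/59 153/18 187/8 198/8 199/8 200/8 200/8 200/9 200/8 202/9 201/5 197/6 199/9 196/8 196/5 200/9 202/9 201/8 200/8 201/8 198/6 169/15 178/60 211/74 217/75 216/78 218/77 216/78 218/78 218/78 216/80 217/79 218/81 216/79 218/82 219/79 edge px z.036,.028 330.0 329.9
0.11 124 300 217/92 217/92 218/90 215/87 217/86 213/84 169/69 154/23 176/9 182/6 181/6 179/10 180/9 179/11 184/8 198/8 202/9 196/8 194/5 195/8 197/6 200/6 199/9 200/8 200/6 201/8 197/8 160/6 88/3 78/3 105/7 109/7 111/5 106/2 108/2 105/5 108/5 106/5 109/2 109/2 110/2 edge px z.036,.028 330.0 329.8
0.1 133 301 219/91 216/90 216/89 217/85 214/82 167/70 148/22 174/10 182/8 178/6 180/7 178/7 180/9 184/8 197/9 200/6 195/9 193/5 193/8 194/8 200/8 199/10 197/6 199/8 199/9 199/10 163/9 89/6 78/3 101/5 111/7 107/2 109/5 
[... 534 characters left out ...]
5/11 95/3 95/3 99/8 100/5 101/3 102/3 101/3 100/8 99/0 98/0 101/5 100/3 edge px z.036,.028 329.4 329.3
-0.05 262 303 218/77 218/81 217/83 216/85 212/95 160/78 162/17 175/7 181/7 182/6 181/8 181/8 184/8 189/8 182/10 181/6 186/7 187/7 185/8 183/8 182/8 182/7 182/6 181/8 163/9 105/24 100/18 102/8 105/7 103/5 101/3 103/7 105/10 104/7 105/10 101/8 101/8 edge px z.036,.028 329.3 329.2
-0.06 270 303 218/78 216/79 217/81 218/83 218/84 215/85 203/75 174/64 149/48 145/47 143/46 142/43 139/48 143/48 142/45 140/44 140/46 141/45 138/44 138/48 127/48 120/51 121/48 138/67 156/92 169/100 168/105 162/104 165/102 170/102 173/106 177/104 180/103 183/100 182/104 179/105 181/107 edge px z.036,.028 329.3 329.2
[]
```

Run:
```python
from h import *
f=grab('wrist','wrist33')
hsv=cv2.cvtColor(f['image'],cv2.COLOR_RGB2HSV);S=hsv[:,:,1].astype(int)
for x in (.475,.5,.53):
    for y0 in (.121,-.055):
        r=[]
        for y in np.arange(y0-.016,y0+.016,.001):
            u=proj(f,[x,y,.028]).round().astype(int); r.append((round(y,3),S[u[1],u[0]]))
        v=np.array([b for a,b in r]); k=[i for i in range(len(v)-1) if (v[i]<45)!=(v[i+1]<45)]
        print(x,y0,[r[i] +r[i+1] for i in k])
print(findrings(f,.046))
s=grab('side','side33')
```

```text
0.475 0.121 [(np.float64(0.12), np.int64(22), np.float64(0.121), np.int64(62))]
0.475 -0.055 [(np.float64(-0.055), np.int64(68), np.float64(-0.054), np.int64(21))]
0.5 0.121 [(np.float64(0.12), np.int64(18), np.float64(0.121), np.int64(47))]
0.5 -0.055 [(np.float64(-0.053), np.int64(46), np.float64(-0.052), np.int64(3))]
0.53 0.121 [(np.float64(0.12), np.int64(24), np.float64(0.121), np.int64(54))]
0.53 -0.055 [(np.float64(-0.055), np.int64(67), np.float64(-0.054), np.int64(44))]
[(np.float64(359.8), np.float64(189.9), np.float64(0.4944), np.float64(0.0387)), (np.float64(379.5), np.float64(143.4), np.float64(0.5145), np.float64(0.0893))]
```

Run:
```python
from h import *
for n in ('side','scene'):
    f=grab(n); g=cv2.cvtColor(f['image'],cv2.COLOR_RGB2HSV)
    m=((g[:,:,1]<60)&(g[:,:,2]>140)).astype(np.uint8)
    for nm,c in dict(B=(.488,.429),D=(.488,.374),C=(.487,.321),A=(.547,.089),E=(.527,.038),F=(.549,-.022)).items():
        out=[]
        for dx in (0,.05,.07,.088):
            z=.046 if dx==0 else .033
            u=proj(f,[c[0]+dx,c[1],z]).round().astype(int);out.append((u.tolist(),f['image'][u[1],u[0]].tolist()))
        print(n,nm,out)
```

```text
side B [([233, 201], [201, 196, 186]), ([251, 203], [165, 165, 162]), ([258, 202], [138, 134, 126]), ([264, 202], [178, 181, 175])]
side D [([239, 207], [172, 172, 169]), ([257, 209], [120, 120, 119]), ([264, 209], [155, 156, 151]), ([271, 208], [171, 173, 169])]
side C [([244, 213], [168, 167, 164]), ([263, 216], [157, 158, 154]), ([270, 215], [165, 166, 161]), ([277, 214], [155, 157, 153])]
side A [([299, 243], [196, 190, 179]), ([320, 245], [125, 127, 121]), ([328, 244], [186, 183, 171]), ([335, 243], [161, 159, 154])]
side E [([299, 253], [201, 200, 197]), ([320, 255], [157, 160, 154]), ([329, 254], [110, 112, 110]), ([336, 253], [140, 141, 137])]
side F [([319, 262], [171, 172, 169]), ([341, 264], [121, 121, 116]), ([350, 263], [142, 141, 138]), ([357, 262], [235, 216, 178])]
scene B [([220, 148], [179, 176, 176]), ([241, 146], [142, 139, 133]), ([248, 143], [122, 121, 120]), ([255, 141], [35, 35, 35])]
scene D [([230, 161], [179, 175, 177]), ([250, 159], [135, 135, 134]), ([258, 156], [139, 137, 137]), ([265, 154], [141, 140, 138])]
scene C [([239, 175], [188, 184, 185]), ([259, 172], [131, 131, 129]), ([267, 169], [134, 134, 133]), ([274, 166], [134, 134, 132])]
scene A [([312, 231], [194, 188, 190]), ([333, 226], [140, 140, 138]), ([341, 223], [85, 85, 82]), ([349, 220], [219, 207, 159])]
scene E [([315, 251], [192, 187, 187]), ([337, 246], [135, 134, 132]), ([345, 242], [94, 94, 96]), ([353, 239], [64, 66, 66])]
scene F [([340, 267], [190, 185, 184]), ([362, 261], [131, 130, 129]), ([370, 258], [99, 98, 93]), ([378, 254], [218, 209, 162])]
```

All cylinders are where expected, the out rods are still out, and the bar is flush. Handing in.

```bash
python3 -c "
from cell import ticket
print(ticket.close_job())"
```

```text
the job is handed in; nothing more can be done
None
```

I handed the job in at about 70 s: the three rod-out cylinders lie in the four-walled tray and the three rod-in ones in the open-front tray. The straightedge lies flush along the open front edge, centred to about 1 mm. One rod-in cylinder ended up about 2 cm from where I set it (perhaps the expected knock), but it is still wholly inside its tray.

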